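Clamp a sample pot on the bench shaker

ROBOT

A 6-joint arm with a two-finger parallel gripper is mounted at the origin on a cart in front of the work surface, level with it; the furniture and walls round the work are solid. World frame = base frame: x ahead of the robot, y to its left, z up, the work surface at z = 0. Lengths are in m, angles in rad, forces in N, time in s.
With the tool pointing down it reaches from about 0.425 to 1.125 m from the base axis. Payload 14.9 kg.
Tool frame: the origin (TCP) lies between the finger pads, 19 mm behind the fingertips; this is the grasp point; z points along the fingers, y is the line along which they close (so a half turn about z gives the same grasp; the last joint's range is limited). The gripper opens to 91 mm and grips with 3 to 60 N. Pads are 32 mm wide; open, the fingers measure 118 mm over their backs; the gripper's body (76 mm by 178 mm) begins 60 mm behind the grasp point.
Start: joints at [1.161, 0.379, 1.734, -0, 1.028, -0.033], TCP at [0.258, 0.651, 0.233] pointing down, gripper open.
Joint ranges: [-2.77, 2.77], [-0.74, 2.19], [0, 2.66], [-1.06, 4.2], [0.31, 2.87], [-3.08, 3.08]. Speed limits (rad/s): [1.89, 1.89, 2.39, 3.14, 3.14, 3.14].

INTERFACE

Orientations are given as a 3x3 rotation matrix whose columns are the frame's x, y, z axes.
In Python, from cell import read_state, camera, get_calibration, hand_in gives the robot as it stands.
- The arm moves only by the tool drive_tool, never from a script. Its argument "series" is a list of rows, each an object of numbers: "wx", "wy", "wz": the turn, a rotation vector about the tool's x, y, z in degrees; "tx", "ty", "tz": the shift along the tool's x, y, z in m; "claw": the finger opening in m, from 0 to 0.0912. A call has 1 to 5 rows; each row shifts and turns the commanded pose from where the row before left it, along the tool's axes as they then stand; what a row does not reach is not made up. A row lasts 1/10 s, in which the tool goes at most 50 mm and 8.59 degrees, less where a joint would pass 70% of its speed; a pose out of reach is approached as far as the arm can. A call with a gripper value outside its range is refused whole. The fingers move at their own pace and stop on an object; the grip force is fixed at half the most. Time passes only in rows, so rows that do not move let the fingers close. It gives the time, the measured TCP pose, the force, the opening and the grip force at its end, in the units of the state.
- read_state(): the state, without advancing time (a new reading comes with each control period).
- camera(name): name is "scene" or "top" or "wrist"; returns (picture, depth): 420x560x3 uint8, blue, green, red; 420x560 float32, m along the optical axis (not along the pixel's ray), 0 where there is no reading.
- get_calibration(name): a dict with "intrinsics" (3x3 intrinsics, pixels), "k1" (the pictures are not rectified: a ray, as slopes to the right and down, at radius r is drawn at 1 + k1 r^2 times it, then the intrinsics apply), "view" (4x4, takes a point from world to camera coordinates); the wrist camera has in their place "T_tool_cam" (4x4, takes a point from camera to tool coordinates, whose origin is the TCP and whose axes are the flange's). Camera axes: x right, y down, z forward; pixel columns grow to the right and rows downward; lengths in m; the calibration is good to about 2 mm. A picture is of the moment at which its call begins: read the wrist's pose just before it. get_calibration takes no time and is no camera call.
- hand_in(): hands the job in; it is judged then, once.
The state is a dict: "clock": time; "joints": joint angles; "qd": joint speeds; "joint_efforts": joint torques, N m; "position": TCP position; "ee_rot": TCP orientation; "contact_force": force on the tool from outside, world axes, zero at the start; "torque": the same for the moment, N m; "finger_gap": finger opening in m; "gripper_force": force on a finger pad.
Only numpy, scipy, OpenCV 4.12 (cv2) and the standard library are available. Lean on these libraries where they do the work, as an engineer would, in place of code of your own. Each camera call takes 0.05 s, during which the arm holds its last target. There are 200 camera calls.

TASK

Stand the green-capped sample pot upright on the shaker platform, between the spring pad and the V-shaped stop of the vessel clamp, and let go of it. Then squeeze the two orange release tabs of the clamp knob together and, keeping them squeezed, turn the knob clockwise until the spring pad holds the pot snugly against the stop; feel for it, because the stop is wherever the last user left it, and neither crush the pot nor squeeze the tabs too hard. Whenever you let go the tabs lock the knob, so take a fresh grip if one turn of the wrist is not enough. At the end let go so that both tabs spring back out and lock the knob, and leave everything else on the bench as it stands.

Things in the scene. Friction and masses are not known exactly. Their poses are not given: they have to be found in the camera images.
- shaker: bench shaker, fixed: white housing 132 x 232 mm, 46 mm high, dark front panel; over it a platform with a black mat, top 58 mm above the bench. Origin: centre of the underside; x to its back, y to its left seen from the robot. On the mat from right to left: clamp knob (axis at y = -70 mm), jaw with spring pad, nest, V stop. The clamp's centre line is x = 0
- nest (a point): point on the mat (58 mm above the bench) where to set the pot's axis, at shaker x = 0, y = +35 mm; axes as the shaker. Here the pot's body clears the spring pad by 3 mm and the V stop by 2.5 mm or more. Set it down with the fingers closing along the shaker's x: jaw and stop are only 40 and 42 mm wide, so that way is free
- knob_grip (a point): point on the upright knob axis, 98 mm above the bench: TCP height for the pinch. Its x axis is the line through the two tabs, to pinch along: 0.70 rad anticlockwise of the shaker's x at knob = 0, turning with the knob. Tabs: orange paddles 24 mm wide, 78 to 104 mm above the bench, 44 mm over both, 34 mm squeezed. Between them the black knob, 20 x 44 mm, top at 106 mm
- knob (a joint): knob angle, rad: 0 at the start, growing clockwise from above, to 2.55. Closes the jaw by 10 mm per rad. With both tabs in it turns freely (0.02 N m) until pad, pot and stop meet, after 0.58 to 2.06 rad; then 0.010 N m per N of clamping, about 0.3 N m per rad. Locks at multiples of 0.1745; let go between two, the spring turns it back to the lower one
- tab_a (a joint): how far this release tab is pressed in towards the axis, m: 0 out (locked), 0.005 fully in; from 0.0035 on its tooth is clear of the ring. Its spring takes 4 N to start and 8 N to go fully in; more than 30 N on each tab (60 N on both together) breaks them. An off-centre pinch shows as a side force on the tool of about 2.5 N per mm
- tab_b (a joint): the same for the other tab, across the knob, which turns only while both are in
- jaw: aluminium jaw, 40 mm wide, 37 mm high, driven by the knob along the shaker's +y; origin on the mat below its face, at shaker x = 0, y = 0 when the knob is 0. It carries the spring pad. The pad must press the pot with 6 to 18 N (pushed back about 1 to 4 mm); above 24 N, with the pad almost flush, the pot cracks
- pot_green: the sample pot to clamp: clear body 42 mm in diameter, green screw cap 46 mm in diameter from 42 to 55 mm height, about 60 g. Origin: centre of its underside, z up. It starts upright on the bench left of the shaker, in either of two spots
- pot_yellow: an equal sample pot with a yellow cap, in the other spot; leave it alone. Origin: centre of its underside
- timer: white bench timer, 30 x 80 x 56 mm, leave it alone; origin: centre of its underside
- vial: clear vial with a red cap, 30 mm in diameter, 86 mm high, leave it alone; origin: centre of its underside
- marker: black and white marker pen lying on the bench, 135 mm long, 17 mm thick, leave it alone; origin: underside of its middle
- stop_slot (a point): point on the mat in the middle of the V stop's range, at shaker y = +66.5 mm. The stop is an aluminium block 42 mm wide, 37 mm high, with two black faces in a shallow V (10 degrees each) towards the nest. The valley of the V lies within 7.3 mm of this point along y, wherever the last user set it: not measured. It is screwed tight
- ring (a point): centre of the fixed aluminium notch ring round the foot of the knob, at shaker y = -70 mm; 77 mm across, its top (this point) 76 mm above the bench: fingertips stay above it. Nothing else within 54 mm of the axis is higher. The tabs' orange teeth sit in its notches, one every 10 degrees (0.1745 rad), with up to 0.035 rad of play either way
- pad_face (a point): centre of the spring pad's face as it stands unloaded, 11 mm in front of the jaw's face (fixed to the jaw: it does not show the pad giving way). The pad is black rubber, 32 mm wide, 9 to 35 mm above the mat, on two spring pins; it gives up to 6 mm: 1.6 N to start, then 4 N per mm
There are look-alikes about, which are no part of the job. Of the things that look like the pot_green, take the one that is farthest to the robot's left at the start.

How it is judged:
By the outcome, as a careful person would: the job done as asked, in the order asked, and still so for the second after the job is handed in, with the robot touching nothing.
It also fails if it takes over 58 s, if anything falls off the work surface, if the arm or the gripper's body presses on something with over 40 N, if the wrist force passes 120 N, or if a joint passes its speed limit or range.

## Working session

There is one attempt and no reset: what is moved stays moved. The work goes in short steps, Python scripts to look and compute and a tool call to move; the robot and the scene stay as the last step left them, time stands still between calls to the robot, and variables do not carry over. Pictures are saved under pics/ and viewed, at most 14 in all, crops included, and the job is handed in when it is done.

Besides the shell and the picture viewer there is one more tool, called after ">>>" by a JSON object that holds its "method" and its "body", one argument or row to a line. drive_tool: Moves the arm, as the interface text tells. Its arguments: {"type":"object","properties":{"series":{"type":"array"}},"required":["series"]}

```bash
mkdir -p pics; ls; cat > h.py <<'E'
import numpy as np, cv2
from cell import read_state, camera, get_calibration, hand_in
def snap(n,save=None):
    s=read_state(); p,d=camera(n); c=get_calibration(n)
    if 'view' in c: T=np.linalg.inv(np.array(c['view']))
    else:
        W=np.eye(4); W[:3,:3]=s['ee_rot']; W[:3,3]=s['position']; T=W@np.array(c['T_tool_cam'])
    np.savez('last_%s.npz'%n,p=p,d=d,T=T,K=np.array(c['intrinsics']),k1=c['k1'])
    if save: cv2.imwrite('pics/'+save,p)
    return p,d
def load(n): return np.load('last_%s.npz'%n)
def ray(L,u,v):
    K=L['K']; D=np.array([float(L['k1']),0,0,0,0])
    uv=np.array([[[u,v]]],float)
    return cv2.undistortPoints(uv,K,D)[0,0]
def atz(L,u,v,z):
    x=ray(L,u,v); T=L['T']; d=T[:3,:3]@np.array([x[0],x[1],1]); o=T[:3,3]
    return o+d*(z-o[2])/d[2]
def cloud(L):
    d=L['d']; v,u=np.mgrid[:d.shape[0],:d.shape[1]]
    uv=np.stack([u,v],-1).reshape(-1,1,2).astype(float)
    x=cv2.undistortPoints(uv,L['K'],np.array([float(L['k1']),0,0,0,0]))[:,0]
    z=d.reshape(-1,1); P=np.hstack([x*z,z]); T=L['T']
    W=P@T[:3,:3].T+T[:3,3]; W[z[:,0]==0]=np.nan
    return W.reshape(d.shape+(3,))
def proj(L,P):
    V=np.linalg.inv(L['T']); r,_=cv2.Rodrigues(V[:3,:3])
    return cv2.projectPoints(np.array(P,float).reshape(-1,3),r,V[:3,3],L['K'],np.array([float(L['k1']),0,0,0,0]))[0][:,0]
E
python3 - <<'E'
from h import *
snap('top','top0.png'); snap('scene','scene0.png')
s=read_state(); print(s['position'],np.round(s['ee_rot'],3).tolist(),s['finger_gap'],s['clock'],s['contact_force'])
print(get_calibration('wrist'))
E
```

```text
pics
[0.2574456  0.65060883 0.23217064] [[-0.93, 0.368, -0.0], [0.368, 0.93, -0.001], [0.0, -0.001, -1.0]] 0.09136891989785981 0.1 [0.32394564 0.21395446 0.24290795]
{'intrinsics': array([[354.92656154,   0.        , 272.68406421],
       [  0.        , 354.92656154, 204.749418  ],
       [  0.        ,   0.        ,   1.        ]]), 'k1': 0.022323810708914333, 'T_tool_cam': array([[-2.07214853e-04, -9.70580159e-01, -2.40778139e-01,
         6.71459476e-02],
       [ 9.99999633e-01, -4.01385961e-04,  7.57388000e-04,
        -3.65551875e-04],
       [-8.31750730e-04, -2.40777894e-01,  9.70579885e-01,
        -1.51688641e-01],
       [ 0.00000000e+00,  0.00000000e+00,  0.00000000e+00,
         1.00000000e+00]])}
```

View pics/top0.png

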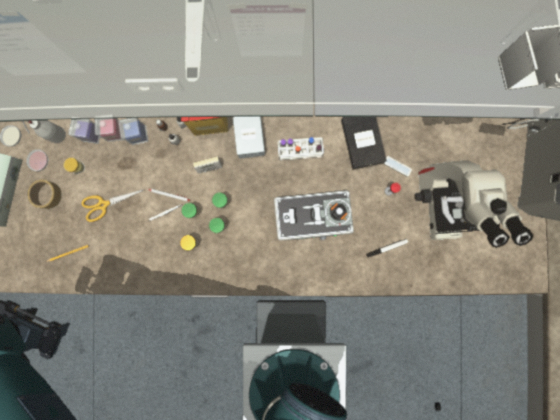

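View pics/scene0.png

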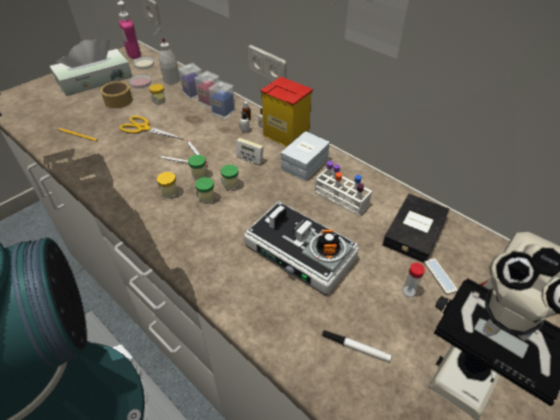

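The top view shows green caps at (190,210), (220,200) and (217,225), with a yellow cap at (188,243); another yellow-lidded jar sits far left at (72,165). The shaker is at (314,215) with its knob at (338,211). The farthest-left green cap is (190,210). I'll measure all of these.

```bash
python3 - <<'E'
from h import *
p,d=snap('wrist')
for n in ('top','scene','wrist'):
    L=load(n); p=L['p']; W=cloud(L); hsv=cv2.cvtColor(p,cv2.COLOR_BGR2HSV)
    for nm,lo,hi in (('green',(45,90,40),(85,255,255)),('yellow',(20,120,90),(35,255,255)),('orange',(5,170,120),(16,255,255))):
        m=cv2.inRange(hsv,lo,hi); k,lab,st,c=cv2.connectedComponentsWithStats(m)
        for i in range(1,k):
            if st[i,4]<12: continue
            w=W[lab==i]; print(n,nm,c[i].round(1),st[i,4],np.nanmedian(w,0).round(4),'z95',np.nanpercentile(w[:,2],95).round(3), 'atz55',atz(L,*c[i],.055).round(4))
L=load('top'); W=cloud(L)
# housing/platform points
m=(W[...,2]>.04)&(W[...,2]<.064); r=np.zeros(m.shape,bool); r[185:245,268:360]=1
q=W[m&r][:,:2]; print(cv2.minAreaRect(q.astype(np.float32)*1000),np.nanpercentile(W[m&r][:,2],[5,25,50,75,95]))
cv2.imwrite('pics/c0.png',np.hstack([cv2.resize(L['p'][180:255,165:255],None,fx=4,fy=4,interpolation=2),cv2.resize(L['p'][180:255,265:360],None,fx=4,fy=4,interpolation=2)]))
cv2.imwrite('pics/w0.png',load('wrist')['p'])
E
```

```text
top green [219.5 199.8] 145 [0.5948 0.2267 0.0548] z95 0.059 atz55 [0.5952 0.226  0.055 ]
top green [189.  210.1] 144 [0.5643 0.3187 0.0543] z95 0.058 atz55 [0.564  0.3184 0.055 ]
top green [216.5 224.9] 149 [0.5189 0.2352 0.0545] z95 0.058 atz55 [0.5191 0.2342 0.055 ]
top yellow [207.1 125.2] 349 [0.8166 0.2606 0.097 ] z95 0.133 atz55 [0.8268 0.268  0.055 ]
top yellow [ 70.8 164.5] 158 [0.7079 0.6973 0.054 ] z95 0.057 atz55 [0.7076 0.6977 0.055 ]
top yellow [ 95.6 207.1] 324 [0.5812 0.6308 0.0082] z95 0.013 atz55 [0.5736 0.6107 0.055 ]
top yellow [187.7 242.2] 188 [0.4675 0.3205 0.0541] z95 0.058 atz55 [0.467  0.3208 0.055 ]
top yellow [ 68.1 252.7] 99 [0.4307 0.7218 0.0046] z95 0.009 atz55 [0.433  0.6946 0.055 ]
scene green [196.5 161.3] 179 [0.5619 0.3134 0.0528] z95 0.056 atz55 [0.56   0.3109 0.055 ]
scene green [229.2 171.2] 189 [0.5932 0.2212 0.0531] z95 0.056 atz55 [0.5922 0.2193 0.055 ]
scene green [204.  184.3] 217 [0.517  0.2293 0.0531] z95 0.056 atz55 [0.5161 0.228  0.055 ]
scene green [303.8 276.7] 36 [ 0.4893 -0.1254  0.0314] z95 0.038 atz55 [ 0.4757 -0.1358  0.055 ]
sce
[... 1049 characters left out ...]
8.5 278.8] 887 [0.2093 0.6174 0.3103] z95 0.313 atz55 [0.263  0.4184 0.055 ]
wrist yellow [485.8 280.7] 931 [0.2452 0.707  0.3102] z95 0.313 atz55 [0.4218 0.8142 0.055 ]
wrist yellow [338.3 334.4] 2319 [0.241  0.6721 0.3197] z95 0.322 atz55 [0.4258 0.6575 0.055 ]
wrist yellow [519.7 333.9] 787 [0.254  0.7064 0.3185] z95 0.322 atz55 [0.4927 0.8319 0.055 ]
wrist yellow [452.7 335.5] 346 [0.2488 0.6933 0.3194] z95 0.322 atz55 [0.4701 0.7676 0.055 ]
wrist yellow [485.  336.1] 169 [0.2513 0.6991 0.3192] z95 0.322 atz55 [0.4826 0.7984 0.055 ]
((548.6243896484375, -57.27196502685547), (136.9158477783203, 231.0867156982422), 5.511364459991455) [0.04317752 0.05520796 0.05727435 0.05921724 0.06203321]
```

View pics/w0.png

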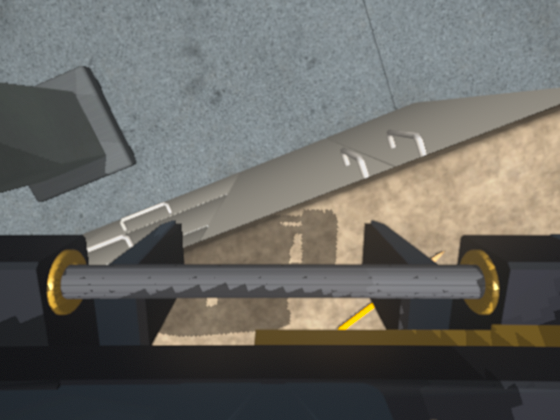

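View pics/c0.png

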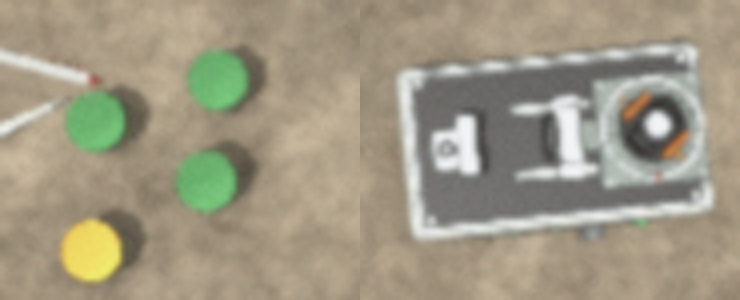

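The wrist view shows only bench, with a yellow pencil at (355,315). The crop shows the chosen pot with the tips of a tweezer-like tool just behind and left of it, and the two tabs lie along about 45° in world axes, as expected. I will grip the cap high so the fingers clear the tools. First I move over the pot and take a close look.

>>> {"method": "drive_tool", "body": {
  "series": [
    {"tx": -0.041,"ty": -0.02,"tz": 0.003,"claw": 0.08},
    {"tx": -0.041,"ty": -0.02,"tz": 0.003,"claw": 0.08},
    {"tx": -0.041,"ty": -0.02,"tz": 0.003,"claw": 0.08},
    {"tx": -0.041,"ty": -0.02,"tz": 0.003,"claw": 0.08},
    {"tx": -0.041,"ty": -0.02,"tz": 0.003,"claw": 0.08}
  ]
}}

```text
$.series[0]: bad value
```

>>> {"method": "drive_tool", "body": {
  "series": [
    {"tx": -0.041,"ty": -0.02,"tz": 0.003,"claw": 0.08},
    {"tx": -0.041,"ty": -0.02,"tz": 0.003,"claw": 0.08},
    {"tx": -0.041,"ty": -0.02,"tz": 0.003,"claw": 0.08},
    {"tx": -0.041,"ty": -0.02,"tz": 0.003,"claw": 0.08},
    {"tx": -0.039,"ty": -0.02,"tz": 0.003,"claw": 0.08}
  ]
}}

```text
$.series[0]: bad value
```

>>> {"method": "drive_tool", "body": {
  "series": [
    {"wz": 7.9},
    {"wz": 7.9},
    {"wz": 7.9},
    {"wz": 7.9},
    {"wz": 7.9}
  ]
}}

```text
$.series[0]: bad value
```

>>> {"method": "drive_tool", "body": {
  "series": [
    {"wz": 7.9},
    {"wz": 7.9},
    {"wz": 7.7},
    {},
    {}
  ]
}}

```text
$.series[0]: bad value
```

```bash
cat >> h.py <<'E'
def caps(n,zt=.055,lo=(45,90,40),hi=(85,255,255),amin=200):
    L=load(n); m=cv2.inRange(cv2.cvtColor(L['p'],cv2.COLOR_BGR2HSV),lo,hi); W=cloud(L)
    k,lab,st,c=cv2.connectedComponentsWithStats(m)
    for i in range(1,k):
        if st[i,4]<amin: continue
        w=W[lab==i]; top=np.abs(w[:,2]-zt)<.004
        t=w[top][:,:2].astype(np.float32)
        if len(t)<20: print(c[i],st[i,4],'no top',np.nanmedian(w,0)); continue
        (cx,cy),r=cv2.minEnclosingCircle(t)
        print(n,c[i].round(1),st[i,:4],'circle',round(cx,4),round(cy,4),'r',round(r,4),'mean',t.mean(0).round(4),'z',np.nanmedian(w[top][:,2]).round(4))
def delta(target):
    s=read_state(); d=np.array(target)-s['position']; print('tool delta',(np.array(s['ee_rot']).T@d).round(4),'yaw y',np.degrees(np.arctan2(s['ee_rot'][1][1],s['ee_rot'][0][1])).round(2),'pos',np.round(s['position'],4),'t',s['clock'])
E
python3 - <<'E'
from h import *
snap('wrist','w1.png'); caps('wrist'); delta([.563,.316,.046])
E
```

```text
tool delta [-0.4072 -0.1987  0.1865] yaw y 68.41 pos [0.2575 0.6507 0.2323] t 0.2
```

View pics/w1.png

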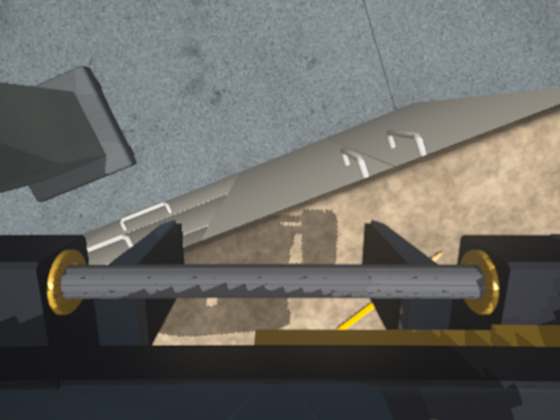

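The picture is unchanged because the moves were refused; it seems every row needs all seven numbers.

>>> {"method": "drive_tool", "body": {
  "series": [
    {"wx": 0,"wy": 0,"wz": 0,"tx": -0.041,"ty": -0.02,"tz": 0.003,"claw": 0.08},
    {"wx": 0,"wy": 0,"wz": 0,"tx": -0.041,"ty": -0.02,"tz": 0.003,"claw": 0.08},
    {"wx": 0,"wy": 0,"wz": 0,"tx": -0.041,"ty": -0.02,"tz": 0.003,"claw": 0.08},
    {"wx": 0,"wy": 0,"wz": 0,"tx": -0.041,"ty": -0.02,"tz": 0.003,"claw": 0.08},
    {"wx": 0,"wy": 0,"wz": 0,"tx": -0.041,"ty": -0.02,"tz": 0.003,"claw": 0.08}
  ]
}}

```text
clock: 0.7
position: [0.4123, 0.481, 0.2176]
ee_rot: [[-0.93, 0.368, 0.0], [0.368, 0.93, 0.0], [0.0, 0.0, -1.0]]
contact_force: [0.8, 0.6, -0.1]
finger_gap: 0.0798
gripper_force: 0.0
```

>>> {"method": "drive_tool", "body": {
  "series": [
    {"wx": 0,"wy": 0,"wz": 0,"tx": -0.041,"ty": -0.02,"tz": 0.003,"claw": 0.08},
    {"wx": 0,"wy": 0,"wz": 0,"tx": -0.041,"ty": -0.02,"tz": 0.003,"claw": 0.08},
    {"wx": 0,"wy": 0,"wz": 0,"tx": -0.041,"ty": -0.02,"tz": 0.003,"claw": 0.08},
    {"wx": 0,"wy": 0,"wz": 0,"tx": -0.041,"ty": -0.02,"tz": 0.003,"claw": 0.08},
    {"wx": 0,"wy": 0,"wz": 0,"tx": -0.039,"ty": -0.02,"tz": 0.003,"claw": 0.08}
  ]
}}

```text
clock: 1.2
position: [0.5645, 0.3132, 0.2026]
ee_rot: [[-0.93, 0.368, 0.0], [0.368, 0.93, 0.0], [-0.0, 0.0, -1.0]]
contact_force: [0.9, 0.6, -0.4]
finger_gap: 0.0795
gripper_force: 0.0
```

>>> {"method": "drive_tool", "body": {
  "series": [
    {"wx": 0,"wy": 0,"wz": 7.9,"tx": 0,"ty": 0,"tz": 0,"claw": 0.08},
    {"wx": 0,"wy": 0,"wz": 7.9,"tx": 0,"ty": 0,"tz": 0,"claw": 0.08},
    {"wx": 0,"wy": 0,"wz": 7.9,"tx": 0,"ty": 0,"tz": 0,"claw": 0.08},
    {"wx": 0,"wy": 0,"wz": 7.9,"tx": 0,"ty": 0,"tz": 0,"claw": 0.08},
    {"wx": 0,"wy": 0,"wz": 7.9,"tx": 0,"ty": 0,"tz": 0,"claw": 0.08}
  ]
}}

```text
clock: 1.7
position: [0.5633, 0.3147, 0.2026]
ee_rot: [[-0.478, 0.878, -0.0], [0.878, 0.478, -0.0], [-0.0, -0.0, -1.0]]
contact_force: [0.5, -0.1, 0.3]
finger_gap: 0.08
gripper_force: 0.0
```

>>> {"method": "drive_tool", "body": {
  "series": [
    {"wx": 0,"wy": 0,"wz": 7.9,"tx": 0,"ty": 0,"tz": 0,"claw": 0.08},
    {"wx": 0,"wy": 0,"wz": 7.9,"tx": 0,"ty": 0,"tz": 0,"claw": 0.08},
    {"wx": 0,"wy": 0,"wz": 7.7,"tx": 0,"ty": 0,"tz": 0,"claw": 0.08},
    {"wx": 0,"wy": 0,"wz": 0,"tx": 0,"ty": 0,"tz": 0,"claw": 0.08}
  ]
}}

```text
clock: 2.1
position: [0.5633, 0.3148, 0.2026]
ee_rot: [[-0.092, 0.996, -0.0], [0.996, 0.092, -0.0], [-0.0, -0.0, -1.0]]
contact_force: [0.4, -0.8, 0.8]
finger_gap: 0.08
gripper_force: 0.0
```

```bash
python3 - <<'E'
from h import *
snap('wrist','w2.png'); caps('wrist'); delta([.563,.316,.046])
E
```

```text
wrist [275.8 189.8] [250 164  53  52] circle 0.5655 0.3203 r 0.0229 mean [0.5655 0.3209] z 0.0545
wrist [218.7 258.4] [198 251  43  14] circle 0.5195 0.2485 r 0.0182 mean [0.5192 0.2527] z 0.0543
wrist [300.2 304.1] [279 298  44  16] circle 0.5983 0.2194 r 0.0202 mean [0.5984 0.2149] z 0.0544
tool delta [ 0.0012 -0.0002  0.1566] yaw y 5.57 pos [0.5633 0.3148 0.2026] t 2.15
```

View pics/w2.png

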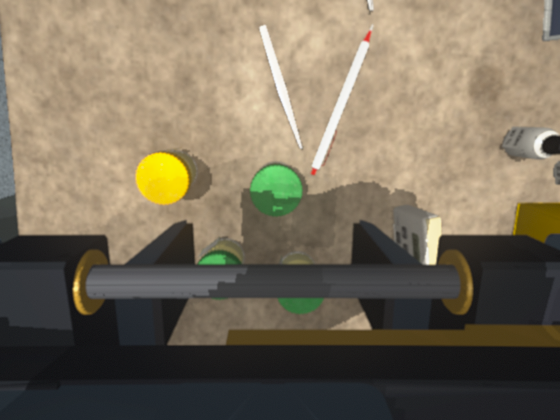

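The wrist view shows the chosen pot at (276,190), with pens behind it at (315,170) and (300,148) lying flat, the yellow pot at (163,178), and the other two green pots in front. The cap radius comes out at 22.9 mm and its height at 54.5 mm, both as specified. Descending onto the cap.

>>> {"method": "drive_tool", "body": {
  "series": [
    {"wx": 0,"wy": 0,"wz": 0,"tx": 0.005,"ty": 0.002,"tz": 0.04,"claw": 0.08},
    {"wx": 0,"wy": 0,"wz": 0,"tx": 0,"ty": 0,"tz": 0.04,"claw": 0.08},
    {"wx": 0,"wy": 0,"wz": 0,"tx": 0,"ty": 0,"tz": 0.04,"claw": 0.08},
    {"wx": 0,"wy": 0,"wz": 0,"tx": 0,"ty": 0,"tz": 0.036,"claw": 0.08},
    {"wx": 0,"wy": 0,"wz": 0,"tx": 0,"ty": 0,"tz": 0,"claw": 0.08}
  ]
}}

```text
clock: 2.65
position: [0.5621, 0.3186, 0.0423]
ee_rot: [[-0.098, 0.995, -0.006], [0.995, 0.098, -0.003], [-0.003, -0.007, -1.0]]
contact_force: [-0.7, -1.7, -0.6]
finger_gap: 0.0804
gripper_force: 0.0
```

>>> {"method": "drive_tool", "body": {
  "series": [
    {"wx": 0,"wy": 0,"wz": 0,"tx": 0,"ty": 0,"tz": 0,"claw": 0.04},
    {"wx": 0,"wy": 0,"wz": 0,"tx": 0,"ty": 0,"tz": 0,"claw": 0.04},
    {"wx": 0,"wy": 0,"wz": 0,"tx": 0,"ty": 0,"tz": 0,"claw": 0.04},
    {"wx": 0,"wy": 0,"wz": 0,"tx": 0,"ty": 0,"tz": 0,"claw": 0.04},
    {"wx": 0,"wy": 0,"wz": 0,"tx": 0,"ty": 0,"tz": 0,"claw": 0.04}
  ]
}}

```text
clock: 3.15
position: [0.5654, 0.3203, 0.0478]
ee_rot: [[-0.095, 0.996, 0.001], [0.996, 0.095, 0.001], [0.001, 0.001, -1.0]]
contact_force: [-3.2, -0.8, 8.6]
finger_gap: 0.0453
gripper_force: 30.0
```

>>> {"method": "drive_tool", "body": {
  "series": [
    {"wx": 0,"wy": 0,"wz": 0,"tx": 0,"ty": 0,"tz": -0.02,"claw": 0.04},
    {"wx": 0,"wy": 0,"wz": 0,"tx": 0,"ty": 0,"tz": -0.04,"claw": 0.04},
    {"wx": 0,"wy": 0,"wz": 0,"tx": 0,"ty": 0,"tz": -0.04,"claw": 0.04},
    {"wx": 0,"wy": 0,"wz": 0,"tx": -0.02,"ty": -0.003,"tz": -0.03,"claw": 0.04},
    {"wx": 0,"wy": 0,"wz": 0,"tx": -0.036,"ty": -0.006,"tz": -0.02,"claw": 0.04}
  ]
}}

```text
clock: 3.65
position: [0.562, 0.2643, 0.1997]
ee_rot: [[-0.096, 0.995, 0.003], [0.995, 0.096, 0.001], [0.001, 0.003, -1.0]]
contact_force: [0.7, -0.7, 0.2]
finger_gap: 0.0454
gripper_force: 30.0
```

>>> {"method": "drive_tool", "body": {
  "series": [
    {"wx": 0,"wy": 0,"wz": 0,"tx": -0.04,"ty": -0.006,"tz": -0.01,"claw": 0.04},
    {"wx": 0,"wy": 0,"wz": 0,"tx": -0.04,"ty": -0.006,"tz": -0.01,"claw": 0.04},
    {"wx": 0,"wy": 0,"wz": 0,"tx": -0.04,"ty": -0.006,"tz": -0.01,"claw": 0.04},
    {"wx": 0,"wy": 0,"wz": 0,"tx": -0.04,"ty": -0.006,"tz": -0.01,"claw": 0.04},
    {"wx": 0,"wy": 0,"wz": 0,"tx": -0.04,"ty": -0.006,"tz": -0.01,"claw": 0.04}
  ]
}}

```text
clock: 4.15
position: [0.5498, 0.0599, 0.2475]
ee_rot: [[-0.095, 0.996, 0.001], [0.996, 0.095, 0.0], [-0.0, 0.001, -1.0]]
contact_force: [0.6, 0.0, -0.7]
finger_gap: 0.0455
gripper_force: 30.0
```

>>> {"method": "drive_tool", "body": {
  "series": [
    {"wx": 0,"wy": 0,"wz": 0,"tx": -0.04,"ty": -0.006,"tz": 0,"claw": 0.04},
    {"wx": 0,"wy": 0,"wz": 0,"tx": -0.04,"ty": -0.006,"tz": 0,"claw": 0.04},
    {"wx": 0,"wy": 0,"wz": 0,"tx": -0.04,"ty": -0.006,"tz": 0,"claw": 0.04},
    {"wx": 0,"wy": 0,"wz": 0,"tx": -0.03,"ty": -0.006,"tz": 0,"claw": 0.04},
    {"wx": 0,"wy": 0,"wz": 0,"tx": 0,"ty": 0,"tz": 0,"claw": 0.04}
  ]
}}

```text
clock: 4.65
position: [0.5401, -0.0929, 0.2471]
ee_rot: [[-0.092, 0.996, 0.0], [0.996, 0.092, -0.0], [-0.001, 0.0, -1.0]]
contact_force: [0.5, -0.0, 0.2]
finger_gap: 0.0454
gripper_force: 30.0
```

```bash
python3 - <<'E'
from h import *
snap('wrist','w3.png'); delta([.545,-.022,.107]); s=read_state(); print(s['finger_gap'],s['gripper_force'])
E
```

```text
tool delta [0.0687 0.0111 0.14  ] yaw y 5.27 pos [ 0.5402 -0.0915  0.247 ] t 4.7
0.044970252100302706 29.99970406293869
```

View pics/w3.png

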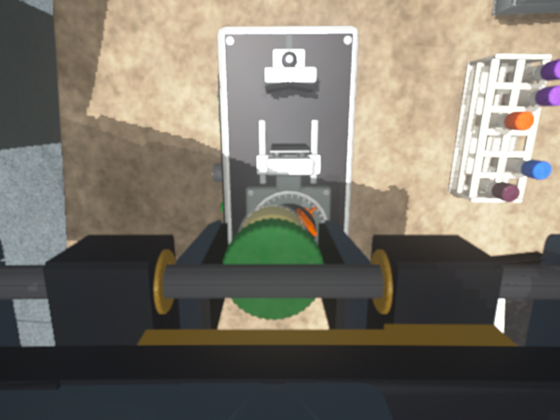

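The held pot sits centred in the fingers at (273,270). The shaker spans columns 220–355, with the V stop at (291,72), the jaw at (290,160) and the pad at (290,148). I'll measure them from depth.

```bash
python3 - <<'E'
from h import *
L=load('wrist'); W=cloud(L); p=L['p']
def box(u0,u1,v0,v1):
    m=np.zeros(W.shape[:2],bool); m[v0:v1,u0:u1]=1; return m
a=np.radians(5.3); 
mat=box(235,345,90,118)&(abs(W[...,2]-.058)<.006); print('mat z',np.nanmedian(W[mat][:,2]))
# platform outline: points near z .058 region
r=box(200,375,15,235)&(W[...,2]>.050)&(W[...,2]<.066)
q=W[r][:,:2].astype(np.float32)
# left/right rim edges per row via bright mask and end edge
g=cv2.cvtColor(p,cv2.COLOR_BGR2GRAY)
xs0=[];xs1=[]
for v in range(45,225,5):
    row=r[v]; u=np.where(row)[0]
    if len(u)>40: xs0.append(atz(L,u.min()-.5,v,.058)[:2]); xs1.append(atz(L,u.max()+.5,v,.058)[:2])
for e in (xs0,xs1):
    e=np.array(e,np.float32); vx,vy,x0,y0=cv2.fitLine(e,cv2.DIST_HUBER,0,.01,.01).ravel(); print('edge ang',np.degrees(np.arctan2(-vx*np.sign(vy),abs(vy))).round(2),'pt',x0.round(4),y0.round(4))
end=[]
for u in range(235,345,5):
    v=np.where(r[:,u])[0]; end.append(atz(L,u,v.min()-.5,.058)[:2])
e=np.array(end,np.float32); vx,vy,x0,y0=cv2.fitLine(e,cv2.DIST_HUBER,0,.01,.01).ravel(); print('end ang',np.degrees(np.arctan2(vy*np.sign(vx),abs(vx))).round(2),x0,y0)
print(cv2.minAreaRect(q*1000))
# block tops at z ~.095
t=(abs(W[...,2]-.095)<.006)
for nm,b in (('stop',box(255,325,40,100)),('jaw',box(250,330,115,185))):
    m=t&b; w=W[m]; R=np.array([[np.cos(a),np.sin(a)],[-np.sin(a),np.cos(a)]]); s=w[:,:2]@R.T
    print(nm,m.sum(),'z',np.median(w[:,2]).round(4),'sx',np.percentile(s[:,0],[1,50,99]).round(4),'sy',np.percentile(s[:,1],[1,50,99]).round(4), cv2.minAreaRect(w[:,:2].astype(np.float32)*1000))
# cap
s=read_state(); m=cv2.inRange(cv2.cvtColor(p,cv2.COLOR_BGR2HSV),(45,90,40),(85,255,255))>0
w=W[m&box(215,330,225,330)]; z=np.nanmedian(w[:,2]); w=w[abs(w[:,2]-z)<.003]; (cx,cy),rr=cv2.minEnclosingCircle(w[:,:2].astype(np.float32)); print('cap',z,cx,cy,rr,'tcp',s['position'])
cv2.imwrite('pics/c3.png',cv2.resize(p[15:250,205:370],None,fx=2.5*1.4*.7,fy=2.5*1.4*.7,interpolation=2))
E
```

```text
mat z 0.057720013868782505
edge ang 5.48 pt 0.4878 -0.0258
edge ang 5.35 pt 0.6084 -0.0246
end ang 5.19 0.53941697 0.04929536
((550.3204345703125, -45.09930419921875), (122.63371276855469, 191.79244995117188), 5.228232383728027)
stop 1073 z 0.0946 sx [0.5233 0.5435 0.5636] sy [-0.0536 -0.0444 -0.0366] ((545.1021728515625, 5.101113796234131), (41.524147033691406, 17.6850528717041), 5.515636920928955)
jaw 1029 z 0.0941 sx [0.5246 0.5435 0.5632] sy [-0.1237 -0.114  -0.0989] ((552.0189819335938, -60.54048156738281), (39.006900787353516, 25.03923225402832), 5.138963222503662)
cap 0.2536928693318201 0.5401370525360107 -0.0926382839679718 0.02299855463206768 tcp [ 0.54018996 -0.09147093  0.24695892]
```

View pics/c3.png

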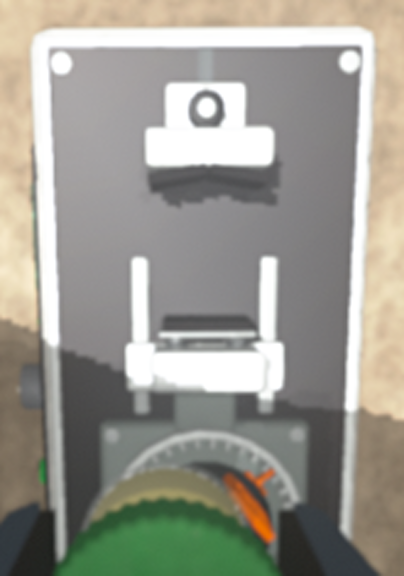

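```bash
python3 - <<'E'
from h import *
L=load('wrist'); W=cloud(L); a=np.radians(5.35); R=np.array([[np.cos(a),np.sin(a)],[-np.sin(a),np.cos(a)]])
S=W.copy(); S[...,:2]=W[...,:2]@R.T
def show(v0,v1,front,zlo):
    for u in range(262,322,6):
        c=S[v0:v1,u]; m=(c[:,2]>zlo)&(c[:,2]<.1); 
        if m.any(): y=c[m][:,1]; print(u,(c[m][:,0].mean()*1e3).round(1),'min',(y.min()*1e3).round(1),'max',(y.max()*1e3).round(1),end=' | ')
    print()
show(45,95,0,.088); show(120,180,0,.086)
for u in (280,291,300):
    for v in range(74,96,1): print(v,(S[v,u]*1e3).round(1)[1:],end=' ')
    print()
for u in (280,291,300):
    for v in range(138,158,1): print(v,(S[v,u]*1e3).round(1)[1:],end=' ')
    print()
E
```

```text
268 525.7 min -54.5 max -37.0 | 274 530.6 min -53.6 max -37.0 | 280 535.4 min -52.4 max -37.1 | 286 540.3 min -51.7 max -37.3 | 292 545.1 min -51.7 max -37.1 | 298 550.0 min -52.5 max -37.1 | 304 554.8 min -53.3 max -37.1 | 310 559.7 min -54.0 max -37.3 | 
268 525.3 min -124.2 max -110.6 | 274 530.5 min -123.9 max -99.4 | 280 535.6 min -124.0 max -99.4 | 286 540.8 min -124.1 max -99.2 | 292 546.0 min -124.1 max -99.3 | 298 551.1 min -124.0 max -99.3 | 304 556.2 min -124.1 max -99.3 | 310 561.5 min -124.3 max -110.3 | 
74 [-42.5  94.2] 75 [-43.4  95.4] 76 [-44.1  94.6] 77 [-44.8  94.6] 78 [-45.5  93.8] 79 [-46.4  94.9] 80 [-47.1  94.9] 81 [-47.9  95.2] 82 [-48.5  93.4] 83 [-49.3  93.4] 84 [-50.2  95.5] 85 [-50.9  94.2] 86 [-51.8  96.3] 87 [-52.4  93.1] 88 [-52.7  86.7] 89 [-52.7  75.7] 90 [-52.6  62. ] 91 [-53.2  57.9] 92 [-54.   58.1] 93 [-54.9  57.3] 94 [-55.7  56.7] 95 [-56.7  58.8] 
74 [-42.6  95.3] 75 [-43.4  95.5] 76 [-44.1  95.2] 77 [-44.8  94.5] 78 [-45.6  94.3] 79 [-46.4  94.9] 80 [-47.2  94.9] 81 [-48.   95.6] 82 [-48.7  94.6] 83 [-49.4  93.9] 84 [-50.2  94.3] 85 [-51.   95.
[... 1004 characters left out ...]
. ] 142 [-99.1  58.7] 143 [-99.3  68.4] 144 [-99.4  80. ] 145 [-99.4  90.5] 146 [-100.2   91.8] 147 [-100.9   92.8] 148 [-101.7   93.4] 149 [-102.5   94.5] 150 [-103.4   93. ] 151 [-104.2   93.7] 152 [-108.6   57.6] 153 [-109.5   57.4] 154 [-110.4   58. ] 155 [-110.3   68.3] 156 [-110.4   76. ] 157 [-110.4   83.5] 
138 [-95.4  57.8] 139 [-96.4  57.4] 140 [-97.3  57.4] 141 [-98.2  58.4] 142 [-99.2  57.5] 143 [-99.3  68.6] 144 [-99.3  80.3] 145 [-99.4  90.9] 146 [-100.2   91.9] 147 [-100.9   92.7] 148 [-101.8   93.2] 149 [-102.6   92.9] 150 [-103.4   93.6] 151 [-104.1   94.8] 152 [-106.2   82.6] 153 [-106.9   84.3] 154 [-108.    82.1] 155 [-108.8   82.5] 156 [-109.6   83.3] 157 [-110.4   84.4]
```

The geometry is consistent: the jaw face is at −110.4 mm, the pad at −99.4 mm (11 mm in front of it, as given) and the stop's valley at y = +59 mm. That predicts contact at about 0.58 rad and a snug clamp at notch 5. Next: move over the nest and lower.

>>> {"method": "drive_tool", "body": {
  "series": [
    {"wx": 0,"wy": 0,"wz": 0,"tx": 0.033,"ty": 0.007,"tz": 0,"claw": 0.04},
    {"wx": 0,"wy": 0,"wz": 0,"tx": 0.0335,"ty": 0.0073,"tz": 0.01,"claw": 0.04},
    {"wx": 0,"wy": 0,"wz": 0,"tx": 0,"ty": 0,"tz": 0.03,"claw": 0.04},
    {"wx": 0,"wy": 0,"wz": 0,"tx": 0,"ty": 0,"tz": 0.03,"claw": 0.04},
    {"wx": 0,"wy": 0,"wz": 0,"tx": 0,"ty": 0,"tz": 0,"claw": 0.04}
  ]
}}

```text
clock: 5.2
position: [0.5462, -0.0212, 0.1737]
ee_rot: [[-0.096, 0.995, -0.005], [0.995, 0.096, 0.001], [0.001, -0.005, -1.0]]
contact_force: [-0.6, -0.5, 0.9]
finger_gap: 0.0451
gripper_force: 30.0
```

```bash
cat >> h.py <<'E'
def inS(P,a=np.radians(5.35)):
    R=np.array([[np.cos(a),np.sin(a)],[-np.sin(a),np.cos(a)]]); P=np.array(P,float); Q=P.copy(); Q[...,:2]=P[...,:2]@R.T; return Q
E
python3 - <<'E'
from h import *
snap('wrist','w4.png'); delta([.545,-.022,.107]); L=load('wrist'); S=inS(cloud(L)); s=read_state(); print('tcp S',inS(s['position']).round(4))
# stop front now
for u in range(250,330,8):
    c=S[:260,u]; m=(c[:,2]>.086)&(c[:,2]<.1)&(c[:,1]>-.07)&(c[:,1]<-.03)
    if m.any(): print((c[m][:,0].mean()*1e3).round(1),(c[m][:,1].min()*1e3).round(1),end=' | ')
m=cv2.inRange(cv2.cvtColor(L['p'],cv2.COLOR_BGR2HSV),(45,90,40),(85,255,255))>0; m[:200]=0
w=cloud(L)[m]; z=np.nanmedian(w[:,2]); w=w[abs(w[:,2]-z)<.003]; (cx,cy),r=cv2.minEnclosingCircle(w[:,:2].astype(np.float32)); print('\ncap',z,inS([cx,cy,z]),r)
E
```

```text
tool delta [-0.0002 -0.0022  0.0688] yaw y 5.47 pos [ 0.5474 -0.0216  0.1758] t 5.25
tcp S [ 0.543  -0.0726  0.1758]
526.7 -54.2 | 532.0 -52.7 | 537.2 -52.1 | 542.5 -50.7 | 547.8 -51.1 | 553.0 -52.6 | 558.3 -53.3 | 563.6 -53.2 | 
cap 0.1802723364818596 [ 0.54250095 -0.07257551  0.18027234] 0.02352927252650261
```

View pics/w4.png

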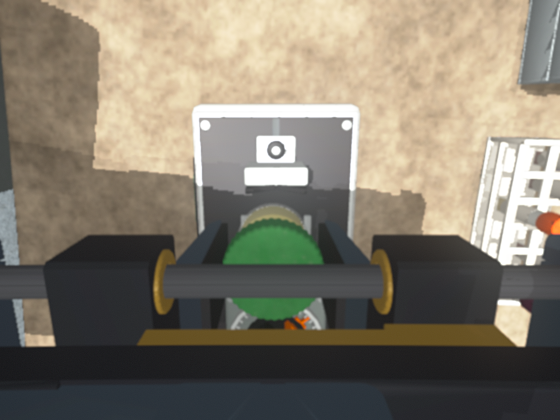

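The pot is over the nest, with its cap at (273,270) and the stop at (276,176). The readings jitter by about 1 mm, so I'll settle, then measure again.

>>> {"method": "drive_tool", "body": {
  "series": [
    {"wx": 0,"wy": 0,"wz": 0,"tx": 0,"ty": 0,"tz": 0,"claw": 0.04},
    {"wx": 0,"wy": 0,"wz": 0,"tx": 0,"ty": 0,"tz": 0,"claw": 0.04},
    {"wx": 0,"wy": 0,"wz": 0,"tx": 0,"ty": 0,"tz": 0,"claw": 0.04}
  ]
}}

```text
clock: 5.55
position: [0.5491, -0.0227, 0.1781]
ee_rot: [[-0.094, 0.996, 0.002], [0.996, 0.094, -0.0], [-0.0, 0.002, -1.0]]
contact_force: [-0.5, 0.0, -0.6]
finger_gap: 0.0452
gripper_force: 30.0
```

```bash
cat >> h.py <<'E'
def held(n='wrist',lo=(45,90,40),hi=(85,255,255)):
    L=load(n); C=cloud(L); m=cv2.inRange(cv2.cvtColor(L['p'],cv2.COLOR_BGR2HSV),lo,hi)>0; m[:200]=0
    w=C[m]; z=np.nanmedian(w[:,2]); w=w[abs(w[:,2]-z)<.003]; (cx,cy),r=cv2.minEnclosingCircle(w[:,:2].astype(np.float32)); print('cap S',inS([cx,cy,z]).round(4),r)
def stop(n='wrist'):
    S=inS(cloud(load(n)))
    for u in range(250,330,8):
        c=S[:260,u]; m=(c[:,2]>.086)&(c[:,2]<.1)&(c[:,1]>-.07)&(c[:,1]<-.03)
        if m.any(): print((c[m][:,0].mean()*1e3).round(1),(c[m][:,1].min()*1e3).round(1),end=' | ')
    print()
E
python3 - <<'E'
from h import *
for i in range(3):
    snap('wrist'); s=read_state(); print('tcp S',inS(s['position']).round(4),s['clock']); held(); stop()
print(s['contact_force'],s['torque'])
E
```

```text
tcp S [ 0.5444 -0.0738  0.1778] 5.6
cap S [ 0.5447 -0.0744  0.1846] 0.023515798151493073
529.8 -53.1 | 535.2 -52.2 | 540.5 -51.4 | 545.8 -51.3 | 551.2 -52.0 | 556.6 -52.4 | 561.9 -54.1 | 
tcp S [ 0.5443 -0.0738  0.1776] 5.65
cap S [ 0.5444 -0.0743  0.1844] 0.02358585223555565
529.6 -53.3 | 535.0 -51.9 | 540.3 -51.1 | 545.7 -51.3 | 551.0 -51.9 | 556.4 -52.4 | 561.8 -53.9 | 
tcp S [ 0.5441 -0.0738  0.1773] 5.7
cap S [ 0.5442 -0.0742  0.1841] 0.023420972749590874
529.4 -53.2 | 534.8 -52.7 | 540.2 -51.2 | 545.5 -51.1 | 550.9 -51.8 | 556.2 -53.2 | 561.6 -53.8 | 
[-0.36444645 -0.55965115 -0.97315613] [-0.10957519  0.04389275  0.00712247]
```

>>> {"method": "drive_tool", "body": {
  "series": [
    {"wx": 0,"wy": 0,"wz": 0,"tx": -0.0014,"ty": -0.0006,"tz": 0.01,"claw": 0.04},
    {"wx": 0,"wy": 0,"wz": 0,"tx": 0,"ty": 0,"tz": 0.02,"claw": 0.04},
    {"wx": 0,"wy": 0,"wz": 0,"tx": 0,"ty": 0,"tz": 0.018,"claw": 0.04},
    {"wx": 0,"wy": 0,"wz": 0,"tx": 0,"ty": 0,"tz": 0.009,"claw": 0.04},
    {"wx": 0,"wy": 0,"wz": 0,"tx": 0,"ty": 0,"tz": 0.004,"claw": 0.04}
  ]
}}

```text
clock: 6.2
position: [0.5474, -0.0241, 0.1146]
ee_rot: [[-0.094, 0.996, -0.002], [0.996, 0.094, 0.0], [0.0, -0.002, -1.0]]
contact_force: [0.1, -0.1, -0.6]
finger_gap: 0.0452
gripper_force: 30.0
```

>>> {"method": "drive_tool", "body": {
  "series": [
    {"wx": 0,"wy": 0,"wz": 0,"tx": 0,"ty": 0,"tz": 0,"claw": 0.04},
    {"wx": 0,"wy": 0,"wz": 0,"tx": 0,"ty": 0,"tz": 0,"claw": 0.04},
    {"wx": 0,"wy": 0,"wz": 0,"tx": 0,"ty": 0,"tz": 0,"claw": 0.04},
    {"wx": 0,"wy": 0,"wz": 0,"tx": 0,"ty": 0,"tz": 0,"claw": 0.04}
  ]
}}

```text
clock: 6.6
position: [0.5483, -0.0241, 0.1163]
ee_rot: [[-0.094, 0.996, 0.001], [0.996, 0.094, -0.0], [-0.0, 0.001, -1.0]]
contact_force: [0.4, 0.0, -1.1]
finger_gap: 0.0456
gripper_force: 30.0
```

```bash
python3 - <<'E'
from h import *
snap('wrist'); s=read_state(); print('tcp S',inS(s['position']).round(4),s['clock'],s['contact_force'],s['torque']); held(); stop()
E
```

```text
tcp S [ 0.5436 -0.0751  0.1162] 6.65 [-0.04729158 -0.12656622 -0.54955689] [-0.09282319  0.05703404  0.06896055]
cap S [ 0.5438 -0.0753  0.1229] 0.022991744801402092
532.5 -58.8 | 536.6 -56.6 | 540.6 -55.6 | 544.6 -55.5 | 548.6 -55.7 | 552.6 -57.6 | 556.6 -60.3 | 560.7 -64.9 | 568.4 -59.4 |
```

>>> {"method": "drive_tool", "body": {
  "series": [
    {"wx": 0,"wy": 0,"wz": 0,"tx": 0,"ty": 0,"tz": 0.003,"claw": 0.04},
    {"wx": 0,"wy": 0,"wz": 0,"tx": 0,"ty": 0,"tz": 0.003,"claw": 0.04},
    {"wx": 0,"wy": 0,"wz": 0,"tx": 0,"ty": 0,"tz": 0.002,"claw": 0.04},
    {"wx": 0,"wy": 0,"wz": 0,"tx": 0,"ty": 0,"tz": 0.001,"claw": 0.04},
    {"wx": 0,"wy": 0,"wz": 0,"tx": 0,"ty": 0,"tz": 0,"claw": 0.04}
  ]
}}

```text
clock: 7.15
position: [0.5478, -0.024, 0.1065]
ee_rot: [[-0.094, 0.996, -0.0], [0.996, 0.094, 0.0], [0.0, -0.0, -1.0]]
contact_force: [0.6, 0.4, 0.7]
finger_gap: 0.0453
gripper_force: 30.0
```

>>> {"method": "drive_tool", "body": {
  "series": [
    {"wx": 0,"wy": 0,"wz": 0,"tx": 0,"ty": 0,"tz": 0.0005,"claw": 0.04},
    {"wx": 0,"wy": 0,"wz": 0,"tx": 0,"ty": 0,"tz": 0.0005,"claw": 0.04},
    {"wx": 0,"wy": 0,"wz": 0,"tx": 0,"ty": 0,"tz": 0,"claw": 0.04}
  ]
}}

```text
clock: 7.45
position: [0.548, -0.0241, 0.1059]
ee_rot: [[-0.094, 0.996, 0.0], [0.996, 0.094, -0.0], [-0.0, 0.0, -1.0]]
contact_force: [-1.2, -0.8, 1.6]
finger_gap: 0.0457
gripper_force: 30.0
```

>>> {"method": "drive_tool", "body": {
  "series": [
    {"wx": 0,"wy": 0,"wz": 0,"tx": 0,"ty": 0,"tz": 0.0005,"claw": 0.04},
    {"wx": 0,"wy": 0,"wz": 0,"tx": 0,"ty": 0,"tz": 0,"claw": 0.04},
    {"wx": 0,"wy": 0,"wz": 0,"tx": 0,"ty": 0,"tz": 0,"claw": 0.04}
  ]
}}

```text
clock: 7.75
position: [0.5481, -0.0241, 0.1058]
ee_rot: [[-0.094, 0.996, 0.0], [0.996, 0.094, -0.0], [-0.0, 0.0, -1.0]]
contact_force: [-4.0, 0.6, 11.9]
finger_gap: 0.0455
gripper_force: 30.0
```

>>> {"method": "drive_tool", "body": {
  "series": [
    {"wx": 0,"wy": 0,"wz": 0,"tx": 0,"ty": 0,"tz": 0,"claw": 0.07},
    {"wx": 0,"wy": 0,"wz": 0,"tx": 0,"ty": 0,"tz": 0,"claw": 0.07},
    {"wx": 0,"wy": 0,"wz": 0,"tx": 0,"ty": 0,"tz": 0,"claw": 0.07},
    {"wx": 0,"wy": 0,"wz": 0,"tx": 0,"ty": 0,"tz": -0.01,"claw": 0.07},
    {"wx": 0,"wy": 0,"wz": 0,"tx": 0,"ty": 0,"tz": -0.04,"claw": 0.07}
  ]
}}

```text
clock: 8.25
position: [0.5458, -0.0239, 0.1532]
ee_rot: [[-0.094, 0.996, -0.006], [0.996, 0.094, 0.001], [0.001, -0.006, -1.0]]
contact_force: [0.2, -0.4, 0.5]
finger_gap: 0.0698
gripper_force: 0.0
```

>>> {"method": "drive_tool", "body": {
  "series": [
    {"wx": 0,"wy": 0,"wz": 0,"tx": 0,"ty": 0,"tz": -0.04,"claw": 0.07},
    {"wx": 0,"wy": 0,"wz": 0,"tx": -0.035,"ty": 0,"tz": -0.03,"claw": 0.06},
    {"wx": 0,"wy": 0,"wz": 0,"tx": -0.035,"ty": 0,"tz": 0,"claw": 0.06},
    {"wx": 0,"wy": 0,"wz": 0,"tx": -0.035,"ty": 0,"tz": 0,"claw": 0.06},
    {"wx": 0,"wy": 0,"wz": 0,"tx": 0,"ty": 0,"tz": 0,"claw": 0.06}
  ]
}}

```text
clock: 8.75
position: [0.5583, -0.1316, 0.2264]
ee_rot: [[-0.092, 0.996, 0.001], [0.996, 0.092, -0.001], [-0.001, 0.001, -1.0]]
contact_force: [-1.2, 0.3, 0.6]
finger_gap: 0.0597
gripper_force: 0.0
```

>>> {"method": "drive_tool", "body": {
  "series": [
    {"wx": 0,"wy": 0,"wz": 0,"tx": 0,"ty": 0,"tz": 0,"claw": 0.06},
    {"wx": 0,"wy": 0,"wz": 0,"tx": 0,"ty": 0,"tz": 0,"claw": 0.06},
    {"wx": 0,"wy": 0,"wz": 0,"tx": 0,"ty": 0,"tz": 0,"claw": 0.06},
    {"wx": 0,"wy": 0,"wz": 0,"tx": 0,"ty": 0,"tz": 0,"claw": 0.06}
  ]
}}

```text
clock: 9.15
position: [0.5578, -0.1278, 0.2252]
ee_rot: [[-0.095, 0.995, -0.0], [0.995, 0.095, 0.0], [0.0, -0.0, -1.0]]
contact_force: [-1.3, 0.1, -0.6]
finger_gap: 0.0602
gripper_force: 0.0
```

```bash
python3 - <<'E'
from h import *
snap('wrist','w5.png'); s=read_state(); print('tcp S',inS(s['position']).round(4),s['clock'],s['contact_force'],s['torque'])
L=load('wrist'); caps('wrist',zt=.113); S=inS(cloud(L)); h=cv2.cvtColor(L['p'],cv2.COLOR_BGR2HSV)
m=cv2.inRange(h,(3,150,100),(18,255,255))>0; m&=(S[...,2]>.07)&(S[...,2]<.115)
k,lab,st,c=cv2.connectedComponentsWithStats(m.astype(np.uint8))
for i in range(1,k):
    if st[i,4]>15:
        w=S[lab==i]; w=w[w[:,2]>.099]; print('tab',c[i],st[i,4],len(w) and (w.mean(0).round(4), cv2.minAreaRect(w[:,:2].astype(np.float32)*1000)))
w=S[(S[...,2]>.103)&(S[...,2]<.110)&(np.hypot(S[...,0]-.5434,S[...,1]+.1804)<.03)]; print('knob top',len(w),cv2.minAreaRect(w[:,:2].astype(np.float32)*1000) if len(w) else 0)
w=S[(abs(S[...,2]-.076)<.004)&(np.hypot(S[...,0]-.5434,S[...,1]+.1804)<.045)&(np.hypot(S[...,0]-.5434,S[...,1]+.1804)>.025)][:,:2].astype(np.float32); print('ring',len(w),cv2.minEnclosingCircle(w),w.min(0),w.max(0))
E
```

```text
tcp S [ 0.5435 -0.1794  0.2252] 9.2 [0.67741668 0.26255454 0.58828155] [-0.07903471  0.00060153  0.02030906]
wrist [273.   61.6] [241  27  65  71] circle 0.5479 -0.0246 r 0.0232 mean [ 0.5482 -0.0243] z 0.1128
tab [528.73112339  73.77348066] 543 0
tab [299.10526316 175.73684211] 19 0
tab [292.42056075 187.69626168] 214 (array([ 0.5593, -0.1669,  0.1033]), ((559.3473510742188, -167.14364624023438), (4.478137016296387, 23.851024627685547), 40.002708435058594))
tab [254.42760943 217.18855219] 297 (array([ 0.5288, -0.1924,  0.1033]), ((528.5604248046875, -192.65904235839844), (4.015478134155273, 23.277040481567383), 39.68056106567383))
knob top 1156 ((543.925048828125, -180.09483337402344), (43.821189880371094, 39.168922424316406), 39.72590255737305)
ring 1694 ((0.5431569814682007, -0.17997024953365326), 0.039292555302381516) [ 0.50396454 -0.21792088] [ 0.58234936 -0.14199486]
```

View pics/w5.png

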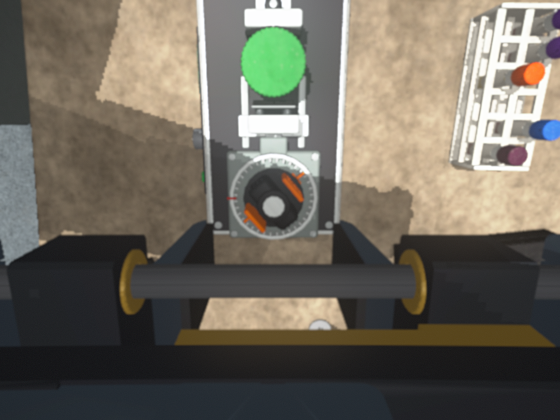

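The pot stands upright at the nest (cap at (273,62), top at 113 mm, axis within 0.3 mm of target). The knob is at (273,205), with its tabs on a line 40° from the shaker's x, as expected. Next I rotate to the tab line and descend with the fingers 60 mm open.

>>> {"method": "drive_tool", "body": {
  "series": [
    {"wx": 0,"wy": 0,"wz": 0,"tx": -0.0006,"ty": 0.0002,"tz": 0.01,"claw": 0.06},
    {"wx": 0,"wy": 0,"wz": -8,"tx": 0,"ty": 0,"tz": 0.01,"claw": 0.06},
    {"wx": 0,"wy": 0,"wz": -8,"tx": 0,"ty": 0,"tz": 0.02,"claw": 0.06},
    {"wx": 0,"wy": 0,"wz": -8,"tx": 0,"ty": 0,"tz": 0.02,"claw": 0.06},
    {"wx": 0,"wy": 0,"wz": -8,"tx": 0,"ty": 0,"tz": 0.02,"claw": 0.06}
  ]
}}

```text
clock: 9.7
position: [0.5579, -0.129, 0.1438]
ee_rot: [[-0.612, 0.791, -0.0], [0.791, 0.612, 0.0], [0.0, -0.0, -1.0]]
contact_force: [0.3, -0.2, -0.0]
finger_gap: 0.0596
gripper_force: 0.0
```

>>> {"method": "drive_tool", "body": {
  "series": [
    {"wx": 0,"wy": 0,"wz": -7.9,"tx": 0,"ty": 0,"tz": 0.005,"claw": 0.06},
    {"wx": 0,"wy": 0,"wz": 0,"tx": 0,"ty": 0,"tz": 0,"claw": 0.06},
    {"wx": 0,"wy": 0,"wz": 0,"tx": 0,"ty": 0,"tz": 0,"claw": 0.06},
    {"wx": 0,"wy": 0,"wz": 0,"tx": 0,"ty": 0,"tz": 0,"claw": 0.06},
    {"wx": 0,"wy": 0,"wz": 0,"tx": 0,"ty": 0,"tz": 0,"claw": 0.06}
  ]
}}

```text
clock: 10.2
position: [0.5584, -0.1292, 0.1407]
ee_rot: [[-0.71, 0.705, 0.001], [0.705, 0.71, -0.0], [-0.001, 0.0, -1.0]]
contact_force: [-0.4, 0.1, 0.5]
finger_gap: 0.06
gripper_force: 0.0
```

```bash
cat > k.py <<'E'
from h import *
def knob():
    snap('wrist'); s=read_state(); print('tcp S',inS(s['position']).round(4),s['clock'],np.round(s['contact_force'],2),np.round(s['torque'],3))
    L=load('wrist'); S=inS(cloud(L)); h=cv2.cvtColor(L['p'],cv2.COLOR_BGR2HSV)
    print('yaw S',np.degrees(np.arctan2(s['ee_rot'][1][1],s['ee_rot'][0][1])).round(2)-5.35,'q6',s['joints'][5],'gap',s['finger_gap'])
    m=cv2.inRange(h,(3,150,90),(18,255,255))>0; m&=(S[...,2]>.099)&(S[...,2]<.115)
    k,lab,st,c=cv2.connectedComponentsWithStats(m.astype(np.uint8))
    for i in range(1,k):
        if st[i,4]>15:
            w=S[lab==i]; print('tab',c[i].round(),st[i,4],w.mean(0).round(4),cv2.minAreaRect(w[:,:2].astype(np.float32)*1000))
knob()
E
python3 k.py
```

```text
tcp S [ 0.5439 -0.1807  0.1407] 10.25 [-0.1  -0.18 -0.14] [-0.026  0.003 -0.01 ]
yaw S 39.879999999999995 q6 -1.0574409615188154 gap 0.06022724774946745
tab [238. 238.] 300 [ 0.5281 -0.1924  0.1034] ((528.4606323242188, -193.55679321289062), (4.5734052658081055, 24.12374496459961), 40.765750885009766)
tab [308. 237.] 309 [ 0.5583 -0.1668  0.1035] ((559.0338745117188, -167.28175354003906), (4.44207239151001, 23.456636428833008), 40.660926818847656)
```

>>> {"method": "drive_tool", "body": {
  "series": [
    {"wx": 0,"wy": 0,"wz": 0.2,"tx": 0,"ty": 0,"tz": 0.015,"claw": 0.06},
    {"wx": 0,"wy": 0,"wz": 0,"tx": 0,"ty": 0,"tz": 0.012,"claw": 0.06},
    {"wx": 0,"wy": 0,"wz": 0,"tx": 0,"ty": 0,"tz": 0.007,"claw": 0.06},
    {"wx": 0,"wy": 0,"wz": 0,"tx": 0,"ty": 0,"tz": 0.004,"claw": 0.06},
    {"wx": 0,"wy": 0,"wz": 0,"tx": 0,"ty": 0,"tz": 0.002,"claw": 0.06}
  ]
}}

```text
clock: 10.75
position: [0.5579, -0.1291, 0.0995]
ee_rot: [[-0.708, 0.706, -0.001], [0.706, 0.708, 0.0], [0.001, -0.0, -1.0]]
contact_force: [-0.4, -0.4, 0.3]
finger_gap: 0.0599
gripper_force: 0.0
```

>>> {"method": "drive_tool", "body": {
  "series": [
    {"wx": 0,"wy": 0,"wz": 0,"tx": 0,"ty": 0,"tz": 0.001,"claw": 0.05},
    {"wx": 0,"wy": 0,"wz": 0,"tx": 0,"ty": 0,"tz": 0.001,"claw": 0.05},
    {"wx": 0,"wy": 0,"wz": 0,"tx": 0,"ty": 0,"tz": 0,"claw": 0.048},
    {"wx": 0,"wy": 0,"wz": 0,"tx": 0,"ty": 0,"tz": 0,"claw": 0.048}
  ]
}}

```text
clock: 11.15
position: [0.5583, -0.1292, 0.0985]
ee_rot: [[-0.708, 0.706, 0.0], [0.706, 0.708, -0.0], [-0.0, 0.0, -1.0]]
contact_force: [0.2, 1.0, 0.4]
finger_gap: 0.048
gripper_force: 0.0
```

```bash
python3 k.py
```

```text
tcp S [ 0.5438 -0.1807  0.0985] 11.2 [ 0.17  0.01 -0.73] [-0.055  0.064 -0.036]
yaw S 39.76 q6 -1.0554264681954295 gap 0.0479997288225142
tab [318. 254.] 197 [ 0.5536 -0.1616  0.1031] ((554.3661499023438, -161.657958984375), (4.592288494110107, 8.994035720825195), 40.16524124145508)
tab [229. 254.] 188 [ 0.5235 -0.1869  0.1031] ((523.5830078125, -187.364501953125), (3.9656474590301514, 8.099042892456055), 41.05426788330078)
```

>>> {"method": "drive_tool", "body": {
  "series": [
    {"wx": 0,"wy": 0,"wz": 0,"tx": 0,"ty": 0,"tz": 0,"claw": 0.045},
    {"wx": 0,"wy": 0,"wz": 0,"tx": 0,"ty": 0,"tz": 0,"claw": 0.043},
    {"wx": 0,"wy": 0,"wz": 0,"tx": 0,"ty": 0,"tz": 0,"claw": 0.042},
    {"wx": 0,"wy": 0,"wz": 0,"tx": 0,"ty": 0,"tz": 0,"claw": 0.042}
  ]
}}

```text
clock: 11.6
position: [0.5582, -0.1292, 0.0984]
ee_rot: [[-0.709, 0.706, 0.0], [0.706, 0.709, -0.0], [-0.0, 0.0, -1.0]]
contact_force: [-0.7, 0.6, 2.6]
finger_gap: 0.0419
gripper_force: 4.8
```

>>> {"method": "drive_tool", "body": {
  "series": [
    {"wx": 0,"wy": 0,"wz": 0,"tx": 0,"ty": 0,"tz": 0,"claw": 0.04},
    {"wx": 0,"wy": 0,"wz": 0,"tx": 0,"ty": 0,"tz": 0,"claw": 0.039},
    {"wx": 0,"wy": 0,"wz": 0,"tx": 0,"ty": 0,"tz": 0,"claw": 0.039}
  ]
}}

```text
clock: 11.9
position: [0.5583, -0.1292, 0.0984]
ee_rot: [[-0.708, 0.706, 0.0], [0.706, 0.708, -0.0], [-0.0, 0.0, -1.0]]
contact_force: [0.3, 0.5, 5.8]
finger_gap: 0.0393
gripper_force: 6.0
```

>>> {"method": "drive_tool", "body": {
  "series": [
    {"wx": 0,"wy": 0,"wz": 0,"tx": 0,"ty": 0,"tz": 0,"claw": 0.037},
    {"wx": 0,"wy": 0,"wz": 0,"tx": 0,"ty": 0,"tz": 0,"claw": 0.0353},
    {"wx": 0,"wy": 0,"wz": 0,"tx": 0,"ty": 0,"tz": 0,"claw": 0.0353}
  ]
}}

```text
clock: 12.2
position: [0.5583, -0.1292, 0.0984]
ee_rot: [[-0.708, 0.706, 0.0], [0.706, 0.708, -0.0], [-0.0, 0.0, -1.0]]
contact_force: [-0.7, 1.0, 4.5]
finger_gap: 0.0354
gripper_force: 7.4
```

```bash
cat > f.py <<'E'
from h import *
f=[];t=[]
for i in range(1):
    s=read_state(); print('S',inS(s['position']).round(4),s['clock'],'F',np.round(s['contact_force'],2),'M',np.round(s['torque'],3),'tool F',np.round(np.array(s['ee_rot']).T@s['contact_force'],2))
    print('yaw S',np.degrees(np.arctan2(s['ee_rot'][1][1],s['ee_rot'][0][1])).round(2)-5.35,'gap',s['finger_gap'],'g',s['gripper_force'],'j6 effort',s['joint_efforts'][5],'q6',s['joints'][5])
E
python3 f.py
```

```text
S [ 0.5438 -0.1807  0.0984] 12.2 F [-0.74  1.02  4.55] M [ 0.049 -0.05   0.095] tool F [ 1.24  0.21 -4.55]
yaw S 39.76 gap 0.03544333690333706 g 7.41474911570549 j6 effort 0.022654118947684765 q6 -1.055415972822971
```

Grip 7.4 N with the side force near zero, so the pinch is centred and both tabs are about 4.3 mm in. Turning clockwise.

>>> {"method": "drive_tool", "body": {
  "series": [
    {"wx": 0,"wy": 0,"wz": 2,"tx": 0,"ty": 0,"tz": 0,"claw": 0.0353},
    {"wx": 0,"wy": 0,"wz": 4,"tx": 0,"ty": 0,"tz": 0,"claw": 0.0353},
    {"wx": 0,"wy": 0,"wz": 4,"tx": 0,"ty": 0,"tz": 0,"claw": 0.0353},
    {"wx": 0,"wy": 0,"wz": 4,"tx": 0,"ty": 0,"tz": 0,"claw": 0.0353},
    {"wx": 0,"wy": 0,"wz": 2,"tx": 0,"ty": 0,"tz": 0,"claw": 0.0353}
  ]
}}

```text
clock: 12.7
position: [0.5582, -0.1292, 0.0984]
ee_rot: [[-0.484, 0.875, 0.0], [0.875, 0.484, -0.0], [-0.0, 0.0, -1.0]]
contact_force: [-0.3, 1.0, 5.9]
finger_gap: 0.0352
gripper_force: 7.4
```

```bash
python3 f.py
```

```text
S [ 0.5438 -0.1807  0.0984] 12.7 F [-0.25  0.98  5.94] M [ 0.025  0.04  -0.028] tool F [ 0.98  0.26 -5.95]
yaw S 23.61 gap 0.03517859206620517 g 7.422461360692978 j6 effort -0.11794360354542732 q6 -0.7734672817780489
```

>>> {"method": "drive_tool", "body": {
  "series": [
    {"wx": 0,"wy": 0,"wz": 4,"tx": 0,"ty": 0,"tz": 0,"claw": 0.0353},
    {"wx": 0,"wy": 0,"wz": 4,"tx": 0,"ty": 0,"tz": 0,"claw": 0.0353},
    {"wx": 0,"wy": 0,"wz": 4,"tx": 0,"ty": 0,"tz": 0,"claw": 0.0353},
    {"wx": 0,"wy": 0,"wz": 2,"tx": 0,"ty": 0,"tz": 0,"claw": 0.0353},
    {"wx": 0,"wy": 0,"wz": 0,"tx": 0,"ty": 0,"tz": 0,"claw": 0.0353}
  ]
}}

```text
clock: 13.2
position: [0.5582, -0.1292, 0.0984]
ee_rot: [[-0.259, 0.966, 0.0], [0.966, 0.259, 0.0], [-0.0, 0.0, -1.0]]
contact_force: [1.1, 1.5, 6.4]
finger_gap: 0.0353
gripper_force: 7.4
```

```bash
python3 f.py
```

```text
S [ 0.5438 -0.1806  0.0984] 13.2 F [1.13 1.5  6.37] M [0.121 0.057 0.007] tool F [ 1.16  1.48 -6.37]
yaw S 9.68 gap 0.03525886379843345 g 7.411763817071915 j6 effort 0.6164791993796825 q6 -0.5304580742198896
```

>>> {"method": "drive_tool", "body": {
  "series": [
    {"wx": 0,"wy": 0,"wz": 3,"tx": 0,"ty": 0,"tz": 0,"claw": 0.0353},
    {"wx": 0,"wy": 0,"wz": 3,"tx": 0,"ty": 0,"tz": 0,"claw": 0.0353},
    {"wx": 0,"wy": 0,"wz": 0,"tx": 0,"ty": 0,"tz": 0,"claw": 0.0353}
  ]
}}

```text
clock: 13.5
position: [0.5582, -0.1291, 0.0984]
ee_rot: [[-0.156, 0.988, 0.0], [0.988, 0.156, 0.0], [0.0, 0.0, -1.0]]
contact_force: [1.1, 2.0, 6.9]
finger_gap: 0.0353
gripper_force: 7.4
```

```bash
python3 f.py
```

```text
S [ 0.5437 -0.1806  0.0984] 13.5 F [1.05 1.96 6.87] M [ 0.068  0.042 -0.037] tool F [ 1.77  1.35 -6.87]
yaw S 3.6500000000000004 gap 0.035273185627472455 g 7.411779686808586 j6 effort 0.8437539450824261 q6 -0.4251880930413316
```

Mz is noisy at about ±0.05 N m, so I'll average several readings. I go on in small steps towards the predicted notch 5 (0.8725 rad).

>>> {"method": "drive_tool", "body": {
  "series": [
    {"wx": 0,"wy": 0,"wz": 2,"tx": 0,"ty": 0,"tz": 0,"claw": 0.0353},
    {"wx": 0,"wy": 0,"wz": 2,"tx": 0,"ty": 0,"tz": 0,"claw": 0.0353},
    {"wx": 0,"wy": 0,"wz": 2,"tx": 0,"ty": 0,"tz": 0,"claw": 0.0353},
    {"wx": 0,"wy": 0,"wz": 2,"tx": 0,"ty": 0,"tz": 0,"claw": 0.0353},
    {"wx": 0,"wy": 0,"wz": 0,"tx": 0,"ty": 0,"tz": 0,"claw": 0.0353}
  ]
}}

```text
clock: 14.0
position: [0.5583, -0.1291, 0.0984]
ee_rot: [[-0.018, 1.0, 0.0], [1.0, 0.018, 0.0], [0.0, 0.0, -1.0]]
contact_force: [0.2, 1.2, 5.5]
finger_gap: 0.0355
gripper_force: 7.4
```

```bash
cat > g.py <<'E'
from h import *
M=[];F=[];E=[]
for i in range(10):
    camera('top'); s=read_state(); M.append(s['torque']); F.append(np.array(s['ee_rot']).T@s['contact_force']); E.append(s['joint_efforts'][5])
print('Mmean',np.mean(M,0).round(4),'sd',np.std(M,0).round(4),'toolF',np.mean(F,0).round(2),'j6',np.mean(E).round(3),np.std(E).round(3),s['clock'])
yaw=np.degrees(np.arctan2(s['ee_rot'][1][1],s['ee_rot'][0][1]))-5.35; print('yaw S',yaw.round(2),'knob est',np.radians(40.1-yaw).round(3),inS(s['position']).round(4),s['finger_gap'],s['gripper_force'])
E
python3 g.py; python3 k.py
```

```text
Mmean [0.1401 0.0485 0.0116] sd [0.023  0.0286 0.0254] toolF [ 1.27  0.15 -5.74] j6 0.044 0.064 14.5
yaw S -4.24 knob est 0.774 [ 0.5438 -0.1806  0.0984] 0.0353224757736109 7.41560585796833
tcp S [ 0.5438 -0.1806  0.0984] 14.55 [0.77 1.63 6.34] [0.147 0.042 0.016]
yaw S -4.239999999999999 q6 -0.2874855155686335 gap 0.035695112193520215
tab [237. 254.] 204 [ 0.5291 -0.171   0.1032] ((528.9927978515625, -171.6186065673828), (9.299422264099121, 4.275970458984375), 84.78704833984375)
tab [308. 254.] 210 [ 0.5603 -0.1733  0.1032] ((560.3322143554688, -174.12059020996094), (9.142037391662598, 4.233823776245117), 85.8802719116211)
```

The averaged moment suggests little load, against my prediction. I'll check the jaw, pad and pot positions in the last wrist image.

```bash
python3 - <<'E'
from h import *
L=load('wrist'); p=L['p'].copy(); S=inS(cloud(L)); caps('wrist',zt=.113,amin=100)
cc=inS([0.5479,-0.0246,0]); print('initial cap S',cc)
for u in range(255,300,6):
    c=S[:230,u]; m=(c[:,2]>.08)&(c[:,2]<.1)&(c[:,1]<-.08)&(c[:,1]>-.125)
    if m.any(): print(u,(c[m][:,0].mean()*1e3).round(1),(c[m][:,1].min()*1e3).round(1),(c[m][:,1].max()*1e3).round(1),end=' | ')
print()
for u in (262,292):
    print([(v,*(S[v,u,1:]*1e3).round(1)) for v in range(100,225,5)])
cv2.imwrite('pics/w6.png',cv2.resize(p[0:300,130:430],None,fx=2,fy=2,interpolation=2))
E
```

```text
wrist [249.1  27.5] [183   0 131  67] circle 0.548 -0.023 r 0.023 mean [ 0.5483 -0.0317] z 0.1127
initial cap S [ 0.5432195  -0.07557875  0.        ]
255 542.2 -116.5 -94.4 | 261 544.8 -116.7 -93.8 | 267 547.3 -116.9 -93.9 | 273 549.9 -116.7 -92.8 | 279 552.5 -116.9 -90.3 | 285 555.1 -117.2 -90.8 | 291 557.6 -116.9 -87.9 | 297 559.7 -116.6 -96.9 | 
[(100, np.float64(-106.5), np.float64(94.4)), (105, np.float64(-108.6), np.float64(95.8)), (110, np.float64(-110.6), np.float64(94.2)), (115, np.float64(-112.6), np.float64(94.2)), (120, np.float64(-114.7), np.float64(94.5)), (125, np.float64(-116.8), np.float64(93.0)), (130, np.float64(-119.8), np.float64(64.9)), (135, np.float64(-122.3), np.float64(65.1)), (140, np.float64(-124.8), np.float64(65.0)), (145, np.float64(-127.3), np.float64(65.9)), (150, np.float64(-129.6), np.float64(67.8)), (155, np.float64(-132.1), np.float64(68.5)), (160, np.float64(-134.6), np.float64(68.8)), (165, np.float64(-137.2), np.float64(68.5)), (170, np.float64(-139.6), np.float64(69.5)), (175, np.float64(-142.2), np.float64(69.6)), (180, np.float64(-143.6), np
[... 802 characters left out ...]
29.1), np.float64(58.0)), (150, np.float64(-131.7), np.float64(57.6)), (155, np.float64(-134.3), np.float64(59.0)), (160, np.float64(-137.1), np.float64(57.3)), (165, np.float64(-139.7), np.float64(58.3)), (170, np.float64(-141.2), np.float64(66.7)), (175, np.float64(-143.5), np.float64(68.1)), (180, np.float64(-145.1), np.float64(74.2)), (185, np.float64(-147.4), np.float64(75.3)), (190, np.float64(-151.4), np.float64(68.1)), (195, np.float64(-154.4), np.float64(67.0)), (200, np.float64(-156.8), np.float64(68.0)), (205, np.float64(-157.6), np.float64(75.5)), (210, np.float64(-159.8), np.float64(77.1)), (215, np.float64(-162.7), np.float64(76.2)), (220, np.float64(-161.4), np.float64(89.3))]
```

View pics/w6.png

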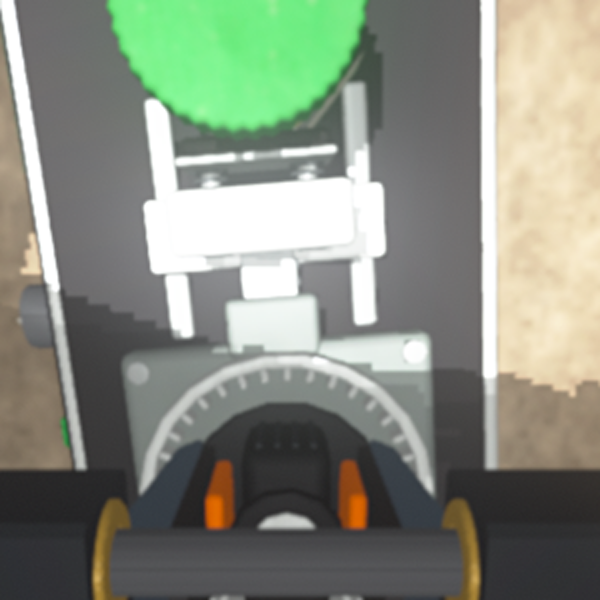

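The crop shows the pinched tabs at (218,495) and (352,495), the jaw advanced to (262,220) and the pad strip at (255,155), close to the pot's cap. I'll measure the pad-to-jaw gap, which was 6.2 mm unloaded.

```bash
python3 - <<'E'
from h import *
L=load('wrist'); S=inS(cloud(L))
for u in (228,245,262,280): print(u,[(v,*(S[v,u,1:]*1e3).round(1).tolist()) for v in range(62,104)])
E
```

```text
228 [(62, -93.3, 112.1), (63, -93.3, 110.0), (64, -92.5, 101.7), (65, -86.7, 57.7), (66, -87.1, 57.3), (67, -87.6, 57.2), (68, -88.2, 58.1), (69, -93.2, 92.9), (70, -93.5, 92.7), (71, -94.0, 93.4), (72, -94.3, 92.3), (73, -94.7, 92.5), (74, -95.1, 92.5), (75, -95.5, 93.1), (76, -95.8, 92.3), (77, -96.3, 93.1), (78, -96.9, 94.6), (79, -97.2, 94.1), (80, -97.5, 93.2), (81, -98.0, 94.6), (82, -98.2, 92.9), (83, -98.3, 89.6), (84, -98.3, 85.3), (85, -98.5, 83.2), (86, -99.0, 83.1), (87, -99.3, 82.4), (88, -97.7, 58.1), (89, -98.3, 59.0), (90, -100.6, 82.2), (91, -101.1, 83.3), (92, -99.6, 57.3), (93, -100.2, 58.4), (94, -102.3, 81.7), (95, nan, nan), (96, -103.8, 93.3), (97, -104.3, 93.7), (98, -104.7, 94.6), (99, -105.1, 94.8), (100, -105.5, 94.0), (101, -106.0, 96.1), (102, -106.3, 94.7), (103, -106.7, 94.8)]
245 [(62, -93.8, 112.6), (63, -94.2, 113.2), (64, -94.7, 113.7), (65, -94.8, 112.3), (66, -95.1, 112.2), (67, -95.0, 108.9), (68, -94.7, 103.5), (69, -93.5, 91.1), (70, -93.9, 91.8), (71, -94.5, 93.4), (72, -95.0, 94.0), (73, -95.2, 92.3), (74, -95.6, 93.0), (75, -96.0, 92.5), (76
[... 1497 characters left out ...]
94.4, 92.9), (69, -94.8, 93.1), (70, -95.0, 91.4), (71, -95.6, 93.3), (72, -95.9, 92.5), (73, -96.2, 91.5), (74, -96.7, 93.0), (75, -97.2, 93.8), (76, -97.6, 93.8), (77, -97.9, 93.1), (78, -98.3, 92.8), (79, -98.2, 87.9), (80, -98.2, 83.6), (81, -98.6, 83.4), (82, -99.0, 83.2), (83, -99.3, 81.4), (84, -99.7, 81.2), (85, -100.3, 84.1), (86, -100.8, 84.2), (87, -101.0, 82.4), (88, -101.3, 80.7), (89, -101.9, 82.7), (90, -103.0, 92.8), (91, -103.5, 93.4), (92, -103.9, 93.8), (93, -104.4, 95.3), (94, -104.7, 95.0), (95, -105.2, 95.7), (96, -105.6, 95.9), (97, -105.9, 93.7), (98, -106.3, 94.8), (99, -106.8, 95.7), (100, -107.1, 95.2), (101, -107.5, 93.2), (102, -107.9, 95.1), (103, -108.3, 94.0)]
```

The pad-to-jaw gap is now 4.8 mm, down from about 6.2 mm, and the pot's axis sits at −72.2 mm, against the V. So contact is made at about 1.3 mm deflection (roughly 7 N). Notch 5 gives about 2.7 mm (roughly 12 N), mid-range. Turning on to just past it and watching the moment.

>>> {"method": "drive_tool", "body": {
  "series": [
    {"wx": 0,"wy": 0,"wz": 2,"tx": 0,"ty": 0,"tz": 0,"claw": 0.0353},
    {"wx": 0,"wy": 0,"wz": 2,"tx": 0,"ty": 0,"tz": 0,"claw": 0.0353},
    {"wx": 0,"wy": 0,"wz": 2,"tx": 0,"ty": 0,"tz": 0,"claw": 0.0353},
    {"wx": 0,"wy": 0,"wz": 1.4,"tx": 0,"ty": 0,"tz": 0,"claw": 0.0353},
    {"wx": 0,"wy": 0,"wz": 0,"tx": 0,"ty": 0,"tz": 0,"claw": 0.0353}
  ]
}}

```text
clock: 15.05
position: [0.5583, -0.1291, 0.0984]
ee_rot: [[0.11, 0.994, 0.0], [0.994, -0.11, -0.0], [0.0, 0.0, -1.0]]
contact_force: [0.5, 1.2, 5.3]
finger_gap: 0.0351
gripper_force: 7.4
```

```bash
cat >> k.py <<'E'
S=inS(cloud(load('wrist')))
def gap():
    out=[]
    for u in range(225,300,3):
        c=S[:150,u]; z=c[:,2]; y=c[:,1]
        top=(z>.090)&(z<.098)
        pad=c[top&(y>-.1005)]; jaw=c[top&(y<-.1005)&(y>-.125)]
        if len(pad)>3 and len(jaw)>5: out.append((pad[:,1].min(),jaw[:,1].max(),jaw[:,1].min()))
    print('pad back, jaw face, jaw back mm',(np.median(out,0)*1e3).round(2))
gap()
E
python3 g.py; python3 k.py
```

```text
Mmean [0.1756 0.0377 0.0633] sd [0.0271 0.0223 0.0253] toolF [ 1.38  0.03 -5.9 ] j6 0.075 0.046 15.55
yaw S -11.64 knob est 0.903 [ 0.5438 -0.1806  0.0984] 0.035497907753144244 7.419345751404762
tcp S [ 0.5437 -0.1806  0.0983] 15.6 [0.44 2.08 5.02] [0.218 0.061 0.025]
yaw S -11.64 q6 -0.15838159294212908 gap 0.035052275757550294
tab [237. 254.] 205 [ 0.5306 -0.1691  0.1032] ((530.1865844726562, -169.9866485595703), (9.211539268493652, 4.1772308349609375), 79.02783203125)
tab [308. 254.] 212 [ 0.5611 -0.1754  0.1032] ((561.1301879882812, -176.2100067138672), (9.527100563049316, 4.279769420623779), 79.27268981933594)
pad back, jaw face, jaw back mm [ -97.93 -101.94 -115.49]
```

The moment has risen with the expected slope (+0.05 N m for 0.13 rad), the gap is 4.0 mm (about 2 mm deflection, roughly 10 N), and the knob is at about 0.90, just past notch 5. Releasing here.

>>> {"method": "drive_tool", "body": {
  "series": [
    {"wx": 0,"wy": 0,"wz": 0,"tx": 0,"ty": 0,"tz": 0,"claw": 0.04},
    {"wx": 0,"wy": 0,"wz": 0,"tx": 0,"ty": 0,"tz": 0,"claw": 0.048},
    {"wx": 0,"wy": 0,"wz": 0,"tx": 0,"ty": 0,"tz": 0,"claw": 0.055},
    {"wx": 0,"wy": 0,"wz": 0,"tx": 0,"ty": 0,"tz": 0,"claw": 0.06},
    {"wx": 0,"wy": 0,"wz": 0,"tx": 0,"ty": 0,"tz": 0,"claw": 0.06}
  ]
}}

```text
clock: 16.1
position: [0.5579, -0.1292, 0.098]
ee_rot: [[0.11, 0.994, -0.0], [0.994, -0.11, 0.0], [0.0, -0.0, -1.0]]
contact_force: [1.0, 0.3, 0.1]
finger_gap: 0.0598
gripper_force: 0.0
```

```bash
python3 g.py; python3 k.py
```

```text
Mmean [-0.0887  0.072  -0.0038] sd [0.0189 0.0244 0.0404] toolF [-0.06  0.16 -0.22] j6 0.0 0.0 16.6
yaw S -11.64 knob est 0.903 [ 0.5436 -0.1806  0.0982] 0.06026575663308489 0.0
tcp S [ 0.5436 -0.1806  0.0982] 16.65 [-0.86 -1.    0.44] [-0.099  0.066 -0.029]
yaw S -11.629999999999999 q6 -0.15834551356406773 gap 0.060156215852100736
tab [317. 253.] 216 [ 0.5648 -0.1756  0.1032] ((565.140869140625, -176.506103515625), (10.703866004943848, 4.590705871582031), 81.86693572998047)
tab [227. 255.] 168 [ 0.526  -0.1688  0.1031] ((525.5653686523438, -169.51612854003906), (8.275894165039062, 4.115263938903809), 81.97698974609375)
pad back, jaw face, jaw back mm [ -98.01 -102.54 -116.03]
```

The tabs are out (44 mm over both) and the knob sits at notch 5 with the tooth play taken up. The deflection estimates range from 1.5 to 2.4 mm (7–11 N), close to the lower limit. I'll go back to the earlier w5 viewpoint and compare the pad-to-jaw gap before and after, from directly above.

>>> {"method": "drive_tool", "body": {
  "series": [
    {"wx": 0,"wy": 0,"wz": 0,"tx": 0,"ty": 0,"tz": -0.015,"claw": 0.06},
    {"wx": 0,"wy": 0,"wz": 0,"tx": 0,"ty": 0,"tz": -0.03,"claw": 0.06},
    {"wx": 0,"wy": 0,"wz": -3.9,"tx": 0,"ty": 0,"tz": -0.03,"claw": 0.06},
    {"wx": 0,"wy": 0,"wz": -3.9,"tx": 0,"ty": 0,"tz": -0.03,"claw": 0.06},
    {"wx": 0,"wy": 0,"wz": -3.9,"tx": 0.0012,"ty": 0,"tz": -0.022,"claw": 0.06}
  ]
}}

```text
clock: 17.15
position: [0.5585, -0.1281, 0.2284]
ee_rot: [[-0.097, 0.995, 0.002], [0.995, 0.097, -0.001], [-0.001, 0.002, -1.0]]
contact_force: [0.4, 0.5, -1.1]
finger_gap: 0.06
gripper_force: 0.0
```

>>> {"method": "drive_tool", "body": {
  "series": [
    {"wx": 0,"wy": 0,"wz": 0,"tx": 0,"ty": 0,"tz": 0,"claw": 0.06},
    {"wx": 0,"wy": 0,"wz": 0,"tx": 0,"ty": 0,"tz": 0,"claw": 0.06},
    {"wx": 0,"wy": 0,"wz": 0,"tx": 0,"ty": 0,"tz": 0,"claw": 0.06},
    {"wx": 0,"wy": 0,"wz": 0,"tx": 0,"ty": 0,"tz": 0,"claw": 0.06},
    {"wx": 0,"wy": 0,"wz": 0,"tx": 0,"ty": 0,"tz": 0,"claw": 0.06}
  ]
}}

```text
clock: 17.65
position: [0.5577, -0.1279, 0.2244]
ee_rot: [[-0.094, 0.996, -0.001], [0.996, 0.094, 0.0], [0.001, -0.001, -1.0]]
contact_force: [0.3, -0.4, 0.1]
finger_gap: 0.0599
gripper_force: 0.0
```

```bash
python3 - <<'E'
from h import *
p1,_=snap('wrist','w7.png'); L=load('wrist'); s=read_state(); print(s['position'],inS(s['position']),np.round(s['ee_rot'],3)[:,1],s['clock'])
p0=cv2.imread('pics/w5.png'); S=inS(cloud(L)); caps('wrist',zt=.113)
for u in (258,272,288): print(u,[(v,*(S[v,u,1:]*1e3).round(1).tolist()) for v in range(88,140)])
c=np.hstack([cv2.resize(p[85:145,232:314],None,fx=4.8,fy=4.8,interpolation=cv2.INTER_NEAREST) for p in (p0,p1)]); cv2.imwrite('pics/cmp.png',c); print(c.shape)
g0,g1=[cv2.cvtColor(p,cv2.COLOR_BGR2GRAY) for p in (p0,p1)]
for nm,us in (('mid',(262,284)),): print(g0[90:142,us[0]:us[1]].mean(1).astype(int).tolist()); print(g1[85:137,us[0]:us[1]].mean(1).astype(int).tolist())
E
```

```text
[ 0.5578069  -0.12791215  0.2245787 ] [ 0.54345047 -0.17936456  0.2245787 ] [ 0.996  0.094 -0.001] 17.7
wrist [273.   56.5] [241  22  65  71] circle 0.5481 -0.021 r 0.0231 mean [ 0.5478 -0.0211] z 0.1128
258 [(88, -91.7, 102.1), (89, -89.3, 58.1), (90, -92.4, 91.7), (91, -93.3, 93.7), (92, -94.0, 93.4), (93, -94.6, 92.0), (94, -95.3, 92.0), (95, -96.1, 91.8), (96, -96.8, 93.0), (97, -97.7, 94.4), (98, -97.8, 83.0), (99, -98.6, 83.0), (100, -99.3, 81.9), (101, -100.1, 83.3), (102, -100.8, 80.6), (103, -101.5, 81.2), (104, -102.8, 94.5), (105, -103.5, 95.7), (106, -104.2, 94.0), (107, -105.0, 95.2), (108, -105.7, 94.8), (109, -106.4, 94.6), (110, -107.2, 94.4), (111, -107.9, 95.0), (112, -108.6, 94.3), (113, -109.4, 94.3), (114, -110.1, 94.7), (115, -110.9, 95.2), (116, -111.6, 94.5), (117, -112.3, 96.0), (118, -113.1, 93.7), (119, -113.8, 95.3), (120, -114.6, 96.1), (121, -115.3, 95.3), (122, -116.2, 85.4), (123, -117.3, 64.4), (124, -118.1, 65.8), (125, -119.0, 64.2), (126, -119.9, 62.8), (127, -120.8, 58.8), (128, -121.7, 56.8), (129, -122.5, 58.2), (130, -123.4, 57.7), (131, -124.3
[... 2136 characters left out ...]
, -124.3, 57.4), (132, -125.2, 56.5), (133, -126.0, 57.3), (134, -126.9, 57.0), (135, -127.7, 58.1), (136, -128.6, 57.4), (137, -129.4, 58.0), (138, -130.4, 56.3), (139, -131.2, 56.5)]
(288, 788, 3)
[174, 174, 173, 169, 156, 133, 105, 84, 79, 78, 75, 76, 80, 78, 93, 160, 214, 186, 120, 84, 81, 83, 82, 87, 141, 230, 255, 255, 254, 254, 254, 254, 254, 254, 254, 254, 254, 254, 254, 254, 254, 254, 242, 198, 172, 174, 169, 174, 195, 216, 220, 220]
[175, 174, 173, 167, 152, 128, 100, 81, 72, 83, 145, 197, 175, 121, 92, 85, 81, 91, 163, 245, 255, 254, 254, 253, 253, 253, 253, 253, 253, 253, 253, 253, 253, 254, 254, 254, 239, 188, 161, 167, 185, 198, 206, 216, 218, 219, 219, 219, 218, 218, 217, 208]
```

View pics/cmp.png

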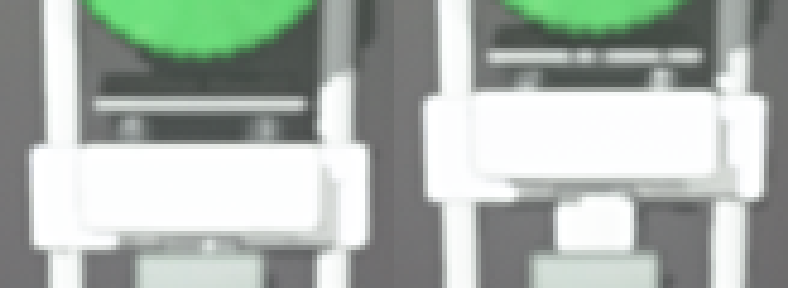

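From the same viewpoint, the gap shrank by only 1.48 px (about 1.1 mm, roughly 6 N) while the jaw moved 8.3 mm. So true contact came at about 0.72 rad, which also fits the moment readings, and notch 5 is marginal. Notch 6 gives about 2.8 mm (roughly 13 N). I take a fresh grip and turn one more notch.

>>> {"method": "drive_tool", "body": {
  "series": [
    {"wx": 0,"wy": 0,"wz": 4,"tx": -0.0012,"ty": 0,"tz": 0.03,"claw": 0.06},
    {"wx": 0,"wy": 0,"wz": 4,"tx": 0,"ty": 0,"tz": 0.03,"claw": 0.06},
    {"wx": 0,"wy": 0,"wz": 0,"tx": 0,"ty": 0,"tz": 0.02,"claw": 0.06},
    {"wx": 0,"wy": 0,"wz": 0,"tx": 0,"ty": 0,"tz": 0.005,"claw": 0.06},
    {"wx": 0,"wy": 0,"wz": 0,"tx": 0,"ty": 0,"tz": 0,"claw": 0.06}
  ]
}}

```text
clock: 18.2
position: [0.5579, -0.1291, 0.1397]
ee_rot: [[0.045, 0.999, -0.001], [0.999, -0.045, 0.0], [0.0, -0.001, -1.0]]
contact_force: [-0.0, 0.3, 0.6]
finger_gap: 0.0601
gripper_force: 0.0
```

>>> {"method": "drive_tool", "body": {
  "series": [
    {"wx": 0,"wy": 0,"wz": 0,"tx": 0,"ty": 0,"tz": 0.015,"claw": 0.06},
    {"wx": 0,"wy": 0,"wz": 0,"tx": 0,"ty": 0,"tz": 0.012,"claw": 0.06},
    {"wx": 0,"wy": 0,"wz": 0,"tx": 0,"ty": 0,"tz": 0.007,"claw": 0.06},
    {"wx": 0,"wy": 0,"wz": 0,"tx": 0,"ty": 0,"tz": 0.004,"claw": 0.06},
    {"wx": 0,"wy": 0,"wz": 0,"tx": 0,"ty": 0,"tz": 0.002,"claw": 0.06}
  ]
}}

```text
clock: 18.7
position: [0.5581, -0.1291, 0.0998]
ee_rot: [[0.045, 0.999, -0.0], [0.999, -0.045, 0.0], [0.0, -0.0, -1.0]]
contact_force: [0.0, -0.2, 0.6]
finger_gap: 0.0602
gripper_force: 0.0
```

>>> {"method": "drive_tool", "body": {
  "series": [
    {"wx": 0,"wy": 0,"wz": 0,"tx": 0,"ty": 0,"tz": 0,"claw": 0.055},
    {"wx": 0,"wy": 0,"wz": 0,"tx": 0,"ty": 0,"tz": 0,"claw": 0.05},
    {"wx": 0,"wy": 0,"wz": 0,"tx": 0,"ty": 0,"tz": 0,"claw": 0.048},
    {"wx": 0,"wy": 0,"wz": 0,"tx": 0,"ty": 0,"tz": 0,"claw": 0.048}
  ]
}}

```text
clock: 19.1
position: [0.5583, -0.1292, 0.1005]
ee_rot: [[0.045, 0.999, 0.0], [0.999, -0.045, -0.0], [-0.0, 0.0, -1.0]]
contact_force: [-0.5, 0.7, -0.8]
finger_gap: 0.048
gripper_force: 0.0
```

```bash
python3 g.py; python3 k.py
```

```text
Mmean [-0.0746  0.0495  0.0031] sd [0.0201 0.0259 0.0227] toolF [ 0.05 -0.23  0.19] j6 0.0 0.0 19.6
yaw S -7.94 knob est 0.838 [ 0.5437 -0.1806  0.1002] 0.0477352537074262 0.0
tcp S [ 0.5437 -0.1806  0.1002] 19.65 [-0.44  0.43 -0.11] [-0.163  0.108  0.018]
yaw S -7.9399999999999995 q6 -0.22282728886525444 gap 0.04788834691940018
tab [229. 253.] 212 [ 0.5257 -0.1699  0.1032] ((525.27783203125, -170.5450897216797), (10.195176124572754, 4.4454121589660645), 81.91934204101562)
tab [317. 253.] 207 [ 0.5648 -0.1754  0.1031] ((565.1747436523438, -176.15618896484375), (10.477686882019043, 4.639068126678467), 81.6535873413086)
pad back, jaw face, jaw back mm [ -98.05 -102.59 -116.03]
```

Aligned with the tabs (−8.0° against −7.9°). Lower 2 mm more, pinch again and turn 13.4°.

>>> {"method": "drive_tool", "body": {
  "series": [
    {"wx": 0,"wy": 0,"wz": 0,"tx": 0,"ty": 0,"tz": 0.001,"claw": 0.048},
    {"wx": 0,"wy": 0,"wz": 0,"tx": 0,"ty": 0,"tz": 0.001,"claw": 0.046},
    {"wx": 0,"wy": 0,"wz": 0,"tx": 0,"ty": 0,"tz": 0,"claw": 0.043},
    {"wx": 0,"wy": 0,"wz": 0,"tx": 0,"ty": 0,"tz": 0,"claw": 0.041},
    {"wx": 0,"wy": 0,"wz": 0,"tx": 0,"ty": 0,"tz": 0,"claw": 0.039}
  ]
}}

```text
clock: 20.15
position: [0.558, -0.1291, 0.0981]
ee_rot: [[0.045, 0.999, -0.0], [0.999, -0.045, 0.0], [0.0, -0.0, -1.0]]
contact_force: [-0.5, 0.1, -1.7]
finger_gap: 0.0391
gripper_force: 6.0
```

>>> {"method": "drive_tool", "body": {
  "series": [
    {"wx": 0,"wy": 0,"wz": 0,"tx": 0,"ty": 0,"tz": 0,"claw": 0.037},
    {"wx": 0,"wy": 0,"wz": 0,"tx": 0,"ty": 0,"tz": 0,"claw": 0.0353},
    {"wx": 0,"wy": 0,"wz": 0,"tx": 0,"ty": 0,"tz": 0,"claw": 0.0353},
    {"wx": 0,"wy": 0,"wz": 0,"tx": 0,"ty": 0,"tz": 0,"claw": 0.0353}
  ]
}}

```text
clock: 20.55
position: [0.5581, -0.1291, 0.0981]
ee_rot: [[0.045, 0.999, -0.0], [0.999, -0.045, 0.0], [0.0, -0.0, -1.0]]
contact_force: [-0.3, -0.4, -5.5]
finger_gap: 0.035
gripper_force: 7.4
```

```bash
python3 g.py
```

```text
Mmean [-0.1159  0.0107  0.0462] sd [0.0283 0.012  0.0339] toolF [-0.05 -0.1   5.45] j6 0.038 0.001 21.05
yaw S -7.94 knob est 0.838 [ 0.5436 -0.1806  0.0981] 0.035292102503284434 7.360024452209473
```

>>> {"method": "drive_tool", "body": {
  "series": [
    {"wx": 0,"wy": 0,"wz": 2.4,"tx": 0,"ty": 0,"tz": 0,"claw": 0.0353},
    {"wx": 0,"wy": 0,"wz": 3,"tx": 0,"ty": 0,"tz": 0,"claw": 0.0353},
    {"wx": 0,"wy": 0,"wz": 3,"tx": 0,"ty": 0,"tz": 0,"claw": 0.0353},
    {"wx": 0,"wy": 0,"wz": 0,"tx": 0,"ty": 0,"tz": 0,"claw": 0.0353}
  ]
}}

```text
clock: 21.45
position: [0.5581, -0.1291, 0.0982]
ee_rot: [[0.191, 0.982, -0.0], [0.982, -0.191, 0.0], [0.0, -0.0, -1.0]]
contact_force: [1.2, 0.1, -5.9]
finger_gap: 0.0351
gripper_force: 7.4
```

```bash
python3 g.py
```

```text
Mmean [-0.0152  0.0203  0.105 ] sd [0.0372 0.0382 0.0321] toolF [0.13 0.09 6.94] j6 0.161 0.14 21.95
yaw S -16.32 knob est 0.985 [ 0.5436 -0.1806  0.0982] 0.03544472041991363 7.346289977431297
```

>>> {"method": "drive_tool", "body": {
  "series": [
    {"wx": 0,"wy": 0,"wz": 2,"tx": 0,"ty": 0,"tz": 0,"claw": 0.0353},
    {"wx": 0,"wy": 0,"wz": 2,"tx": 0,"ty": 0,"tz": 0,"claw": 0.0353},
    {"wx": 0,"wy": 0,"wz": 1,"tx": 0,"ty": 0,"tz": 0,"claw": 0.0353},
    {"wx": 0,"wy": 0,"wz": 0,"tx": 0,"ty": 0,"tz": 0,"claw": 0.0353}
  ]
}}

```text
clock: 22.35
position: [0.5582, -0.1292, 0.0982]
ee_rot: [[0.275, 0.961, -0.0], [0.961, -0.275, -0.0], [-0.0, -0.0, -1.0]]
contact_force: [-0.6, 0.8, -7.1]
finger_gap: 0.0354
gripper_force: 7.3
```

```bash
python3 g.py; python3 k.py
```

```text
Mmean [-0.1021  0.0318  0.12  ] sd [0.0353 0.0417 0.0319] toolF [-0.05  0.12  7.55] j6 0.139 0.048 22.85
yaw S -21.33 knob est 1.072 [ 0.5437 -0.1806  0.0982] 0.03550021550544558 7.344821244478226
tcp S [ 0.5437 -0.1806  0.0982] 22.9 [ 0.77 -0.29 -7.33] [-0.124  0.059  0.101]
yaw S -21.33 q6 0.010910698678532192 gap 0.03483683309736197
tab [237. 254.] 201 [ 0.5326 -0.167   0.1033] ((532.248779296875, -167.69125366210938), (9.4625825881958, 4.1262288093566895), 68.87569427490234)
tab [308. 254.] 211 [ 0.5617 -0.1783  0.1031] ((561.6173095703125, -179.0171661376953), (9.240283012390137, 4.200939655303955), 69.33760833740234)
pad back, jaw face, jaw back mm [-100.29 -100.7  -113.86]
```

The moment rises steadily, 0.046, 0.105 then 0.12 N m (about 11–13 N), as expected for notch 6. Releasing, withdrawing and checking from the same viewpoint.

>>> {"method": "drive_tool", "body": {
  "series": [
    {"wx": 0,"wy": 0,"wz": 0,"tx": 0,"ty": 0,"tz": 0,"claw": 0.04},
    {"wx": 0,"wy": 0,"wz": 0,"tx": 0,"ty": 0,"tz": 0,"claw": 0.048},
    {"wx": 0,"wy": 0,"wz": 0,"tx": 0,"ty": 0,"tz": 0,"claw": 0.055},
    {"wx": 0,"wy": 0,"wz": 0,"tx": 0,"ty": 0,"tz": 0,"claw": 0.06},
    {"wx": 0,"wy": 0,"wz": 0,"tx": 0,"ty": 0,"tz": 0,"claw": 0.06}
  ]
}}

```text
clock: 23.4
position: [0.5585, -0.1292, 0.0986]
ee_rot: [[0.275, 0.961, 0.001], [0.961, -0.275, -0.0], [0.0, 0.001, -1.0]]
contact_force: [-0.4, 0.2, -0.3]
finger_gap: 0.0597
gripper_force: 0.0
```

>>> {"method": "drive_tool", "body": {
  "series": [
    {"wx": 0,"wy": 0,"wz": 0,"tx": 0,"ty": 0,"tz": -0.015,"claw": 0.06},
    {"wx": 0,"wy": 0,"wz": 0,"tx": 0,"ty": 0,"tz": -0.03,"claw": 0.06},
    {"wx": 0,"wy": 0,"wz": -7.1,"tx": 0,"ty": 0,"tz": -0.03,"claw": 0.06},
    {"wx": 0,"wy": 0,"wz": -7.1,"tx": 0,"ty": 0,"tz": -0.03,"claw": 0.06},
    {"wx": 0,"wy": 0,"wz": -7.1,"tx": 0.0012,"ty": 0,"tz": -0.022,"claw": 0.06}
  ]
}}

```text
clock: 23.9
position: [0.5587, -0.1281, 0.2285]
ee_rot: [[-0.098, 0.995, 0.002], [0.995, 0.098, -0.001], [-0.001, 0.002, -1.0]]
contact_force: [1.2, -0.4, 0.2]
finger_gap: 0.0599
gripper_force: 0.0
```

>>> {"method": "drive_tool", "body": {
  "series": [
    {"wx": 0,"wy": 0,"wz": 0,"tx": 0,"ty": 0,"tz": 0,"claw": 0.06},
    {"wx": 0,"wy": 0,"wz": 0,"tx": 0,"ty": 0,"tz": 0,"claw": 0.06},
    {"wx": 0,"wy": 0,"wz": 0,"tx": 0,"ty": 0,"tz": 0,"claw": 0.06},
    {"wx": 0,"wy": 0,"wz": 0,"tx": 0,"ty": 0,"tz": 0,"claw": 0.06},
    {"wx": 0,"wy": 0,"wz": 0,"tx": 0,"ty": 0,"tz": 0,"claw": 0.06}
  ]
}}

```text
clock: 24.4
position: [0.5579, -0.1279, 0.2244]
ee_rot: [[-0.092, 0.996, -0.001], [0.996, 0.092, 0.0], [0.0, -0.001, -1.0]]
contact_force: [-1.0, 0.2, -0.0]
finger_gap: 0.0598
gripper_force: 0.0
```

```bash
python3 k.py; python3 - <<'E'
from h import *
L=load('wrist'); p1=L['p']; caps('wrist',zt=.113); g=cv2.cvtColor(p1,cv2.COLOR_BGR2GRAY)[80:132,262:284].mean(1)
print(g.astype(int).tolist())
S=inS(cloud(L)); print([(v,*(S[v,258,1:]*1e3).round(1).tolist()) for v in range(86,106)])
E
```

```text
tcp S [ 0.5436 -0.1794  0.2246] 24.45 [ 0.39  0.17 -0.2 ] [-0.052  0.023 -0.014]
yaw S -0.08000000000000007 q6 -0.3581452545047868 gap 0.059664584358473646
tab [249. 197.] 160 [ 0.5251 -0.1733  0.1033] ((524.8112182617188, -173.77603149414062), (23.140148162841797, 4.4951066970825195), 72.52899169921875)
tab [297. 212.] 164 [ 0.5629 -0.1857  0.1033] ((563.3944702148438, -186.0947723388672), (23.327138900756836, 4.546142578125), 72.47139739990234)
pad back, jaw face, jaw back mm [ -97.54 -100.6  -113.89]
wrist [272.4  56.3] [240  22  66  70] circle 0.5478 -0.0209 r 0.023 mean [ 0.5479 -0.021 ] z 0.1128
[179, 179, 179, 178, 178, 178, 178, 176, 170, 153, 127, 100, 82, 77, 104, 163, 191, 152, 103, 86, 102, 186, 253, 255, 254, 254, 254, 254, 254, 254, 254, 254, 254, 254, 254, 254, 254, 255, 253, 232, 183, 166, 174, 192, 208, 217, 221, 221, 221, 221, 222, 221]
[(86, -91.3, 113.9), (87, -91.9, 112.5), (88, -92.5, 111.6), (89, -89.3, 57.9), (90, -92.6, 93.3), (91, -93.3, 93.2), (92, -93.9, 92.3), (93, -94.7, 93.1), (94, -95.4, 92.8), (95, -96.2, 93.9), (96, -97.0, 94.4), (97, -97.6, 92.9), (98, -97.8, 82.4), (99, -98.6, 82.5), (100, -99.3, 81.4), (101, -100.5, 92.3), (102, -101.3, 94.4), (103, -102.1, 94.5), (104, -102.8, 94.7), (105, -103.5, 95.4)]
```

The tabs are back out (44 mm over both) and the knob is locked at notch 6. The pad is pushed back about 2.4–2.9 mm (11–13 N), and the pot stands upright against the V with its top at 113 mm. The gripper touches nothing, so I hand in.

```bash
python3 -c "
from h import *
print(hand_in())"
```

```text
the job is handed in; nothing more can be done
None
```

The job is handed in: the green-capped pot stands upright in the clamp, held against the V stop at an estimated 11–13 N, with both tabs sprung out and the knob locked, after about 24.5 s on the robot's clock; no verdict came back.

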